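# Pack the slim preserve jars in the cellar chest and pin the hasp

### The arm

A 6-joint arm with a two-finger parallel gripper is mounted at the origin on the work surface. World frame = base frame: x ahead of the robot, y to its left, z up, the work surface at z = 0. Lengths are in m, angles in degrees, forces in N, time in s.
With the tool pointing down it reaches from about 0.4 to 0.825 m from the base axis. Payload 7 kg.
Tool frame: the origin (TCP) lies on the centre line of the jaws, within the pads' length; the fingertips stand 14 mm ahead of it and the grasp point (between the pads) lies 5 mm behind it; z points along the fingers, y is the line along which they close (so a half turn about z gives the same grasp; the last joint's range is limited). The gripper opens to 88 mm and grips with 3 to 60 N. Pads are 19 mm wide; open, the fingers measure 130 mm over their backs; the gripper's body (78 mm by 193 mm) begins 47 mm behind the grasp point.
Start: joints at [90.361, 20.546, 0.682, 0, -70.136, -16.507], TCP at [0.188, 0.648, 0.241] pointing down, gripper open.
Joint ranges: [-176.03, 176.03], [-82.01, 121.73], [-58.28, 71.71], [-173.87, 95.51], [-174.79, -0.11], [-173.66, 173.66]. Speed limits (degrees/s): [136.94, 136.94, 172.46, 180, 180, 180].

### API

Orientations are given as [roll, pitch, yaw] about the fixed x, y, z axes, in that order (R = Rz(yaw) Ry(pitch) Rx(roll)).
In Python, from plant import r gives the robot as it stands.
- The arm moves only by the tool send_rows, never from a script. Its argument "steps" is a list of rows, each an object with "dp": the shift along the tool's x, y, z in mm, a list of three; "roll": the turn about the tool's z in rad; "jaw": the opening in per cent of the stroke, from 0 (shut) to 100 (fully open). In form: [{"dp": [tx, ty, tz], "roll": roll, "jaw": jaw}, ...]. A call has 1 to 5 rows; each row is the pose to reach, as a shift and turn from the pose commanded when the call began, along the tool's axes at that moment; what a row does not reach only later rows make up. A row lasts 1/8 s, in which the tool goes at most 62.5 mm and 10.7 degrees, less where a joint would pass 70% of its speed; a pose out of reach is approached as far as the arm can. A call with a gripper value outside its range is refused whole. The fingers move at their own pace and stop on an object; "newtons" is the grip in N (left out, the last holds). Time passes only in rows, so rows that repeat a pose let the fingers close. It gives the time, the measured TCP pose, the force, the opening and the grip force at its end, in the units of the state.
- r.get_state(): the state, without advancing time (a new reading comes with each control period).
- r.capture(name): name is "scene" or "top" or "wrist"; returns a dict with "image" (420x560x3 uint8, blue, green, red), "K" (3x3 intrinsics, pixels), "rvec" (rotation vector, rad) and "tvec" (3), from world to camera coordinates, as OpenCV has them. Camera axes: x right, y down, z forward; pixel columns grow to the right and rows downward; lengths in m; the calibration is good to about 2 mm. A picture is of the moment at which its call begins. There is no depth.
- r.close_job(): hands the job in; it is judged then, once.
The state is a dict: "time_s": time; "joints": joint angles; "qd": joint speeds; "joint_torque": joint torques, N m; "tcp_pos": TCP position; "eef_rot": TCP orientation; "contact_force": force on the tool from outside, world axes, zero at the start; "moment": the same for the moment, N m; "gripper_width": finger opening in m; "gripper_force": force on a finger pad.
Only numpy, scipy, OpenCV 4.12 (cv2) and the standard library are available. Lean on these libraries where they do the work, as an engineer would, in place of code of your own. Each camera call takes 0.05 s, during which the arm holds its last target. There are 200 camera calls.

### The job

Pack all the slim preserve jars upright in the chest, one to a bay; the wide jars, bottles and mug stay standing where they are on the table. Then press the sprung lid down until its catches snap and hold it shut on their own, after that swing the hasp down over its staple, flat against the front of the chest, and last take the retaining pin from the eye beside it and drop it fully home through the staple, its collar down on the bars.

Things in the scene. Friction and masses are not known exactly. Their poses are not given: they have to be found in the camera images.
- chest: Fixed wooden chest base, open on top: 168 mm deep (its x), 258 mm long (its y), 66 mm high, walls 10 mm. Origin: centre of its underside, on the table; z up. Its front, with the staple, faces its own -x (face at x = -84 mm); the lid's hinge runs along the top of the back wall (x = +84, z = 66 mm). With the lid shut it is 120 mm high. A snap catch, its top 68 mm up, stands out 27 mm from each end at x = -48 mm.
- bays (a point): Centre of the chest's inner floor, 8 mm above the table. Dividers, top 60 mm above the table, make six bays in two rows of three: centres at x = -33 (front row) and +41 mm, y = -84, 0 and +84 mm from this point; each 66 mm (x) by 70 mm (y), for one jar. Axes as the chest's.
- lid (a joint): Angle of the lid, rad: 0 shut, 1.75 fully open, leaning a little back. Springs lift it: let go, it swings wide open by itself; about 3 N at its front edge moves or holds it. In the last 5 mm of the front edge's travel the catches on the ends resist; about 12 N (under 20) pressed on top near the front edge snaps them, and they then hold the lid shut.
- lid_edge (a point): Middle of the lid's front edge, on its top surface: 168 mm from the hinge line and 54 mm above the rim. The lid is a wooden cap 168 by 258 mm, 54 mm deep, walls 10 mm, hinged at the chest's back; it lies on the base's rim when shut. Axes of the lid: -x from hinge to front edge, y along the hinge (the chest's y), z out of its top.
- hasp (a joint): Angle of the hasp to the lid, rad: 0 flat down against the chest's front, over the staple; pi/2 straight out from the lid's front; more is raised, to 2.6. Its hinge lies along y in the middle of the lid's front, 22 mm below the lid's top, 3 mm before the face (lid shut: x = -87, z = 98 mm of the chest). Slightly stiff: it stays where left, about 1 N at its end moves it.
- hasp_end (a point): Middle of the hasp's free end. The hasp is a steel plate 48 mm wide, 78 mm long, 3 mm thick, solid to 42 mm from its hinge, then with a slot (42 to 63 mm) that passes over the staple. Axes of the hasp: -z from its hinge to this end, x through the plate.
- staple (a point): Centre of the staple's loop: a level U of 5 mm steel bar, 52 mm above the table, in the middle of the chest's front, reaching 37 mm out from the face. Clear inside: 16 mm along the chest's y, and from the face to 32 mm out (the hasp, when down, takes the first 4.5 mm). This point is 18 mm out. The pin goes straight down through it. Axes as the chest's.
- rest_eye (a point): Centre of a second, equal loop on the chest's front, 85 mm along the chest's +y from the staple: the pin waits in it at the start. Axes as the chest's.
- pin_grip (a point): Retaining pin, at the centre of its handle: an upright round wooden handle 18 mm across and 45 mm long, on a round steel collar 28 mm across and 4 mm thick, on a steel shank 8 mm across that reaches 40 mm below the collar and tapers at the tip. z points from tip to handle. It starts upright in the rest eye, collar on the bars. 60 g.
- pin_collar (a point): Centre of the underside of the pin's collar, 26.5 mm below the handle's centre. When the pin is home it lies on the bars, 2.5 mm above the loop's centre.
- jar0_center (a point): A slim preserve jar to be packed (three to five of these are there; None if absent), at its centre, half-way up: an upright glass cylinder with a metal lid, 54 mm across, 96 mm high, about 300 g.
- jar1_center (a point): A slim preserve jar to be packed (three to five of these are there; None if absent), at its centre, half-way up: an upright glass cylinder with a metal lid, 54 mm across, 96 mm high, about 300 g.
- jar2_center (a point): A slim preserve jar to be packed (three to five of these are there; None if absent), at its centre, half-way up: an upright glass cylinder with a metal lid, 54 mm across, 96 mm high, about 300 g.
- jar3_center (a point): A slim preserve jar to be packed (three to five of these are there; None if absent), at its centre, half-way up: an upright glass cylinder with a metal lid, 54 mm across, 96 mm high, about 300 g.
- jar4_center (a point): A slim preserve jar to be packed (three to five of these are there; None if absent), at its centre, half-way up: an upright glass cylinder with a metal lid, 54 mm across, 96 mm high, about 300 g.
- big_jar0_center (a point): A wide preserve jar that stays on the table, at its centre: 80 mm across, 90 mm high.
- big_jar1_center (a point): A wide preserve jar that stays on the table, at its centre: 80 mm across, 90 mm high.
- wine0: A wine bottle, 74 mm across, 290 mm high, bystander; origin at the centre of its base.
- flask: A clear glass bottle, 60 mm across, 200 mm high, bystander; origin at the centre of its base.
- mug: A white mug, 80 mm across, 85 mm high, bystander; origin at the centre of its base.
Things that resemble listed ones, but are neither listed nor needed, are in the scene too. Leave any blue look-alike of the part that bears jar0_center alone.

How it is judged (in metres and radians):
On the way, in this order (a step that is already met when the one before it is completed fails the run):
1. all the slim jars stand in bays of the chest (x of jar0_center in the frame of chest between -0.075 and 0.075 m and y of jar0_center in the frame of chest between -0.121 and 0.121 m and z of jar0_center in the frame of chest between 0.046 and 0.066 m and angle between each of jar0_center, jar1_center, jar2_center, jar3_center, jar4_center's own z axis and vertical below 0.25 rad and x of jar1_center in the frame of chest between -0.075 and 0.075 m and y of jar1_center in the frame of chest between -0.121 and 0.121 m and z of jar1_center in the frame of chest between 0.046 and 0.066 m and x of jar2_center in the frame of chest between -0.075 and 0.075 m and y of jar2_center in the frame of chest between -0.121 and 0.121 m and z of jar2_center in the frame of chest between 0.046 and 0.066 m and x of jar3_center in the frame of chest between -0.075 and 0.075 m and y of jar3_center in the frame of chest between -0.121 and 0.121 m and z of jar3_center in the frame of chest between 0.046 and 0.066 m and x of jar4_center in the frame of chest between -0.075 and 0.075 m and y of jar4_center in the frame of chest between -0.121 and 0.121 m and z of jar4_center in the frame of chest between 0.046 and 0.066 m), for 0.3 s.
2. the lid is shut and held by its catches alone, the gripper off everything (value of joint lid below 0.03 rad and contact force between the fingers and anything else below 0.5 N), for 0.4 s.
3. the hasp is down over the staple (value of joint lid below 0.03 rad and value of joint hasp below 0.12 rad), for 0.2 s.
4. the pin is home through the staple (all of step 3 and x of pin_collar in the frame of staple between -0.015 and 0.015 m and y of pin_collar in the frame of staple between -0.009 and 0.009 m and z of pin_collar in the frame of staple between -0.002 and 0.008 m and angle between pin_collar's own z axis and vertical below 0.35 rad), for 0.2 s.
At the end, for the whole second after the job is handed in: Every slim jar that is there stands on the floor of a bay (within 10 mm in height, tilted less than 0.25 rad); lid under 0.03 rad, hasp under 0.12 rad; the pin is through the staple's loop with its collar within about 5 mm of the bars, tilted less than 0.35 rad; nothing held (all of step 1 and all of step 4 and contact force between the fingers and anything else below 0.5 N); the robot touches nothing.
It fails at once if a wide jar, bottle or mug is knocked over or shifted more than 80 mm (angle between any of big_jar0_center, big_jar1_center, wine0, flask, mug's own z axis and vertical above 0.6 rad or distance of any of big_jar0_center, big_jar1_center, wine0, flask, mug from where it was at the start of the episode above 0.08 m).
Of jar0, jar1, jar2, jar3, jar4 only 3 to 5 are there at a start; the rules pass over those that are not, and their reading is None.
At some moment in a run one of jar0, jar1, jar2, jar3, jar4 may be knocked a few centimetres aside while the robot is not near it.
It also fails if it takes over 210 s, if anything falls off the work surface, if the arm or the gripper's body presses on something with over 40 N, if the wrist force passes 120 N, or if a joint passes its speed limit or range.

## Working session

There is one attempt and no reset: what is moved stays moved. The work goes in short steps, Python scripts to look and compute and a tool call to move; the robot and the scene stay as the last step left them, time stands still between calls to the robot, and variables do not carry over. Pictures are saved under pics/ and viewed, at most 14 in all, crops included, and the job is handed in when it is done.

Besides the shell and the picture viewer there is one more tool, called after "Request:" as name([rows], argument=value, ...), one row to a line, values as JSON. send_rows: Moves the arm, as the interface text tells. Its arguments: {"type":"object","properties":{"steps":{"type":"array","items":{"type":"object","properties":{"dp":{"type":"array","items":{"type":"number"}},"roll":{"type":"number"},"jaw":{"type":"number"}}}},"newtons":{"type":"number"}},"required":["steps"]}

```bash
ls; mkdir -p pics; cat > h.py <<'E'
import numpy as np, cv2
from plant import r
def cap(n,f=None):
    c=r.capture(n)
    if f: cv2.imwrite('pics/'+f,c['image'])
    return c
def cam(c):
    R,_=cv2.Rodrigues(np.array(c['rvec'],float)); t=np.array(c['tvec'],float).ravel()
    return np.array(c['K'],float),R,t
def onz(c,u,v,z):
    K,R,t=cam(c); d=R.T@np.linalg.solve(K,[u,v,1.]); o=-R.T@t
    return o+d*(z-o[2])/d[2]
def proj(c,P):
    K,R,t=cam(c); q=K@(R@np.array(P,float)+t); return q[:2]/q[2]
E
python3 - <<'E'
from h import *
for n in('scene','top','wrist'):
    c=cap(n,n+'0.png');K,R,t=cam(c);print(n,K[0,0],-R.T@t, R[2])
    import pickle; pickle.dump(c,open(n+'0.pkl','wb'))
s=r.get_state();print(s)
E
```

```text
pics
scene 457.72647009420643 [ 1.44661338 -0.13277454  0.92525227] [-0.74349792  0.13728361 -0.65449526]
top 516.0712819561583 [0.22765267 0.06433286 1.68836718] [ 0.16048895 -0.00733783 -0.98701036]
wrist 292.79261075255494 [0.25080626 0.62893735 0.3838201 ] [-0.23495854  0.06572459 -0.96978078]
{'time_s': 0.15, 'joints': array([ 9.03615801e+01,  2.05823097e+01,  6.46175268e-01, -1.45944571e-02,
       -7.01346696e+01, -1.65078812e+01]), 'qd': array([ 0.0669673 , -0.15673334,  0.10915871,  0.03351864,  0.0475621 ,
        0.05944127]), 'joint_torque': array([ 2.92739223e-04, -5.83276784e+01,  2.93288219e+01,  7.00105235e+00,
        8.78336316e-03, -1.05416620e-04]), 'tcp_pos': array([0.1876269 , 0.64804247, 0.23983726]), 'eef_rot': array([ 1.79928215e+02, -6.96459243e-03, -1.61512646e+01]), 'contact_force': array([-0.00943952,  0.13299955,  0.39358863]), 'moment': array([-0.0317628 , -0.0124587 ,  0.02118117]), 'gripper_force': 0.0, 'gripper_width': 0.08793668906427315}
```

View pics/scene0.png

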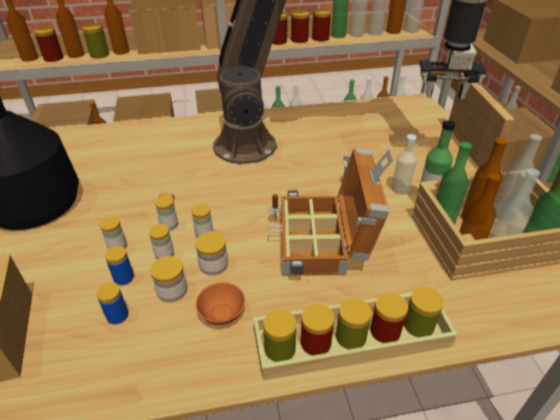

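View pics/top0.png

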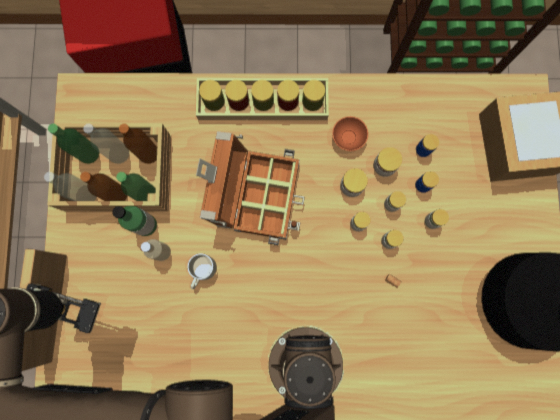

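The scene shows four pale slim jars with gold lids: in the top view at about (361,221), (396,201), (393,239) and (437,218). The blue look-alikes are at (427,146) and (427,182), and the wide jars at (389,161) and (355,182). The chest is at about (268,192), with its front facing image right and the pin and staple near (297,200)–(295,226).

```bash
python3 - <<'E'
from h import *
import pickle
c=pickle.load(open('top0.pkl','rb'));im=c['image'];hsv=cv2.cvtColor(im,cv2.COLOR_BGR2HSV)
m=cv2.inRange(hsv,(19,150,90),(32,255,255));m[:, :330]=0;m[:110]=0;m[265:]=0;m[:,460:]=0
n,l,st,ce=cv2.connectedComponentsWithStats(m)
for i in range(1,n):
    if st[i,4]>40: print('lid',ce[i].round(1),st[i],onz(c,*ce[i],.09).round(4))
x=im[120:260,185:325];cv2.imwrite('pics/chest0.png',cv2.resize(x,(800,800),interpolation=cv2.INTER_CUBIC)[:600])
s=pickle.load(open('scene0.pkl','rb'));
a=cv2.resize(im[125:250,190:310],(580,600),interpolation=cv2.INTER_CUBIC)
cv2.imwrite('pics/chest0.png',a)
E
```

```text
(no output)
```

View pics/chest0.png

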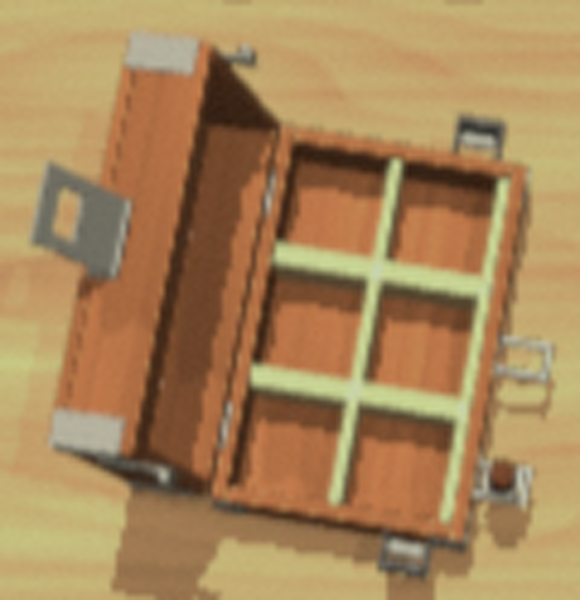

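The crop shows the chest rim corners at about (525,168), (468,545), (213,500) and (280,128). The staple is at (525,357), and the pin handle at (503,472) is standing in the rest eye. The hasp is raised on the open lid.

```bash
python3 - <<'E'
from h import *
import pickle
c=pickle.load(open('top0.pkl','rb'));im=c['image'];hsv=cv2.cvtColor(im,cv2.COLOR_BGR2HSV)
print([hsv[y,x] for x,y in((361,220),(396,200),(393,238),(437,216),(389,158))], [hsv[y,x] for x,y in((410,220),(375,270))])
Z=.066
P=[onz(c,190+a/4.833,125+b/4.8,Z) for a,b in((525,168),(468,545),(213,500),(280,128))]
P=np.array(P);print(P.round(4));print([np.linalg.norm(P[i]-P[(i+1)%4]).round(4) for i in range(4)],P.mean(0))
print('yaw', [np.degrees(np.arctan2(*(v[:2][::-1]))) for v in (P[2]-P[1],P[3]-P[0],)], [np.degrees(np.arctan2(*(v[:2][::-1])))+90-180 for v in (P[1]-P[0],P[2]-P[3])])
print('staple',onz(c,190+528/4.833,125+357/4.8,.052),'pin top',onz(c,190+503/4.833,125+472/4.8,.052+.0025+.049))
E
```

```text
[array([ 25, 138, 196], dtype=uint8), array([ 23, 141, 196], dtype=uint8), array([ 24, 141, 196], dtype=uint8), array([ 23, 141, 197], dtype=uint8), array([ 24, 138, 198], dtype=uint8)] [array([ 24, 100, 198], dtype=uint8), array([ 20, 112, 196], dtype=uint8)]
[[0.645  0.0191 0.066 ]
 [0.3903 0.0576 0.066 ]
 [0.4202 0.2243 0.066 ]
 [0.6728 0.1832 0.066 ]]
[np.float64(0.2576), np.float64(0.1694), np.float64(0.2559), np.float64(0.1664)] [0.5320975  0.12104221 0.066     ]
yaw [np.float64(79.83068011383999), np.float64(80.40035149190955)] [np.float64(81.41185435127608), np.float64(80.76438978823359)]
staple [0.51822881 0.0173605  0.052     ] pin top [0.43377366 0.03524398 0.1035    ]
```

```bash
cat >> h.py <<'E'
YAW=-99.1; CH=np.array([.532,.121]); A=np.radians(80.9)
def chest(x,y): return CH+np.array([[np.cos(A),-np.sin(A)],[np.sin(A),np.cos(A)]])@np.array([x,y])
def lids(c,amin=60):
    hsv=cv2.cvtColor(c['image'],cv2.COLOR_BGR2HSV)
    m=cv2.inRange(hsv,(20,124,90),(32,255,255));m=cv2.morphologyEx(m,cv2.MORPH_OPEN,np.ones((3,3),np.uint8))
    n,l,st,ce=cv2.connectedComponentsWithStats(m)
    return [(ce[i].round(1),st[i][4],onz(c,*ce[i],.09)[:2].round(3)) for i in range(1,n) if st[i][4]>amin and (lambda p:.2<p[0]<.8 and -.6<p[1]<.0)(onz(c,*ce[i],.09))]
def rel(p,z=None):  # shift in tool axes (mm) from present pose to world xy, z
    s=r.get_state();t=s['tcp_pos'];y=np.radians(s['eef_rot'][2])
    d=np.array([p[0]-t[0],p[1]-t[1],(z if z is not None else t[2])-t[2]])*1000
    X=np.array([np.cos(y),np.sin(y),0]);Y=np.array([np.sin(y),-np.cos(y),0])
    return [round(float(d@X),1),round(float(d@Y),1),round(float(-d[2]),1)],'turn',round(float(s['eef_rot'][2]-YAW),1)
E
python3 - <<'E'
from h import *
import pickle
c=pickle.load(open('top0.pkl','rb'))
for q in lids(c,40): print(q)
for n,u,v,z in(('wine',122,212,.29),('flask',148,248,.2),('mug',202,264,.08)): print(n,onz(c,u,v,z).round(3))
for b in ((-33,-84),(-33,84),(41,-84),(41,84)): print(b,chest(b[0]/1e3,b[1]/1e3).round(3))
print(rel((.42,.25),.36))
E
```

```text
(array([430.6, 141.5]), np.int32(207), array([ 0.7  , -0.404]))
(array([389.5, 158.7]), np.int32(459), array([ 0.643, -0.27 ]))
(array([354.9, 179.8]), np.int32(465), array([ 0.574, -0.158]))
(array([430.4, 179. ]), np.int32(203), array([ 0.577, -0.398]))
(array([397.3, 199. ]), np.int32(202), array([ 0.513, -0.291]))
(array([439.9, 216.8]), np.int32(213), array([ 0.456, -0.422]))
(array([361.7, 219.5]), np.int32(209), array([ 0.447, -0.177]))
(array([394.6, 237.7]), np.int32(211), array([ 0.39 , -0.278]))
wine [0.441 0.509 0.29 ]
flask [0.35  0.458 0.2  ]
mug [0.31  0.321 0.08 ]
(-33, -84) [0.61  0.075]
(-33, 84) [0.444 0.102]
(41, -84) [0.621 0.148]
(41, 84) [0.456 0.175]
([333.9, 317.7, -120.2], 'turn', 82.9)
```

Request:
send_rows([
  {"dp":[0,0,-60],"roll":0.18,"jaw":100},
  {"dp":[0,0,-120],"roll":0.36,"jaw":100},
  {"dp":[42,40,-120],"roll":0.54,"jaw":100},
  {"dp":[84,80,-120],"roll":0.72,"jaw":100},
  {"dp":[126,120,-120],"roll":0.9,"jaw":100},
], newtons=20)

```text
time_s: 0.78
tcp_pos: [0.2759, 0.4964, 0.3603]
eef_rot: [180.0, -0.0, -68.0]
contact_force: [0.7, 0.5, -0.2]
gripper_width: 0.0876
gripper_force: 0.0
```

```bash
python3 - <<'E'
from h import *
print(rel((.42,.25),.36), rel((.447,-.177),.2),r.get_state()['joints'])
E
```

```text
([282.4, -41.4, 0.3], 'turn', 31.1) ([688.5, 93.3, 160.3], 'turn', 31.1) [ 8.06701365e+01  7.30918574e+00 -1.51856360e+00 -5.46495616e-03
 -8.11900645e+01 -5.86935707e+01]
```

Request:
send_rows([
  {"dp":[56,-8,0],"roll":0.11,"jaw":100},
  {"dp":[112,-16,0],"roll":0.22,"jaw":100},
  {"dp":[168,-24,0],"roll":0.33,"jaw":100},
  {"dp":[225,-33,0],"roll":0.44,"jaw":100},
  {"dp":[282,-41,0],"roll":0.543,"jaw":100},
])

```text
time_s: 1.4
tcp_pos: [0.4207, 0.2509, 0.3606]
eef_rot: [-180.0, 0.0, -99.0]
contact_force: [0.2, 0.9, 0.5]
gripper_width: 0.088
gripper_force: 0.0
```

```bash
python3 - <<'E'
from h import *
print(rel((.447,-.177),.2),r.get_state()['joints'])
E
```

```text
([418.5, -92.9, 160.6], 'turn', 0.1) [ 5.38559291e+01 -6.41538330e-01 -1.00374421e+01 -3.57648783e-03
 -8.05862539e+01 -6.28562169e+01]
```

Request:
send_rows([
  {"dp":[59,-13,0],"jaw":100},
  {"dp":[118,-26,0],"jaw":100},
  {"dp":[177,-39,0],"jaw":100},
  {"dp":[236,-52,0],"jaw":100},
  {"dp":[295,-65,10],"jaw":100},
])

```text
invalid input
```

Request:
send_rows([
  {"dp":[42,-10,40],"jaw":100},
  {"dp":[83,-20,80],"jaw":100},
  {"dp":[124,-28,120],"jaw":100},
  {"dp":[124,-28,150],"jaw":100},
  {"dp":[124,-28,150],"jaw":100},
])

```text
invalid input
```

```bash
python3 - <<'E'
from h import *
c=cap('wrist','w1.png')
print(proj(c,(.447,-.177,.096)),r.get_state()['joints'])
t=cap('top'); print(lids(t,40)); print(rel((.447,-.177),.078))
E
```

```text
[ 190.90005691 -201.50028824] [ 5.33942878e+01 -7.03207747e-01 -1.00962584e+01  6.90955234e-02
 -8.06576228e+01 -6.28204791e+01]
[(array([430.5, 141.5]), np.int32(204), array([ 0.7  , -0.404])), (array([389.5, 158.8]), np.int32(452), array([ 0.643, -0.27 ])), (array([354.9, 179.9]), np.int32(462), array([ 0.574, -0.158])), (array([430.3, 178.9]), np.int32(202), array([ 0.577, -0.398])), (array([397.3, 199. ]), np.int32(200), array([ 0.513, -0.291])), (array([439.9, 217. ]), np.int32(209), array([ 0.455, -0.422])), (array([361.6, 219.6]), np.int32(204), array([ 0.447, -0.176])), (array([394.6, 237.8]), np.int32(209), array([ 0.39 , -0.278]))]
([416.1, -93.3, 282.8], 'turn', -0.1)
```

View pics/w1.png

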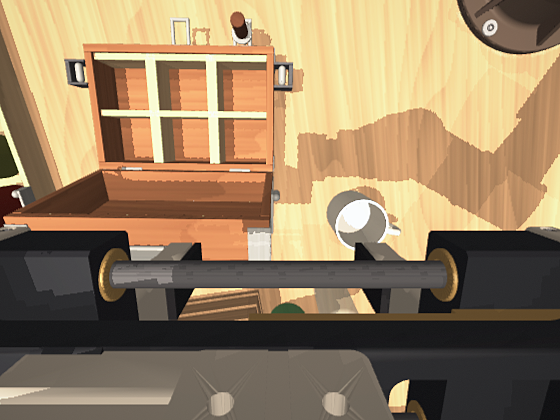

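The rows were refused because they had no roll. The wrist view, from behind the lid, shows the chest with the staple at (180,30) and the pin at (240,25).

Request:
send_rows([
  {"dp":[59,-13,0],"roll":0,"jaw":100},
  {"dp":[118,-26,0],"roll":0,"jaw":100},
  {"dp":[177,-39,0],"roll":0,"jaw":100},
  {"dp":[236,-52,0],"roll":0,"jaw":100},
  {"dp":[295,-65,10],"roll":0,"jaw":100},
])

```text
time_s: 2.12
tcp_pos: [0.4393, -0.0503, 0.3513]
eef_rot: [-179.9, 0.1, -98.8]
contact_force: [1.1, 0.4, -0.6]
gripper_width: 0.0877
gripper_force: 0.0
```

Request:
send_rows([
  {"dp":[42,-10,40],"roll":0,"jaw":100},
  {"dp":[83,-20,80],"roll":0,"jaw":100},
  {"dp":[121,-28,120],"roll":0,"jaw":100},
  {"dp":[121,-28,150],"roll":0,"jaw":100},
  {"dp":[121,-28,150],"roll":0,"jaw":100},
])

```text
time_s: 2.75
tcp_pos: [0.4467, -0.1728, 0.1985]
eef_rot: [179.7, -0.0, -98.9]
contact_force: [-0.3, -0.1, 1.6]
gripper_width: 0.0877
gripper_force: 0.0
```

```bash
cat >> h.py <<'E'
def wl(c,guess,z=.096):
    """centroid of gold lid nearest to guess, in wrist view"""
    hsv=cv2.cvtColor(c['image'],cv2.COLOR_BGR2HSV);m=cv2.inRange(hsv,(18,124,60),(34,255,255))
    m=cv2.morphologyEx(m,cv2.MORPH_OPEN,np.ones((5,5),np.uint8))
    n,l,st,ce=cv2.connectedComponentsWithStats(m);g=proj(c,[*guess,z])
    return g.round(0),[(ce[i].round(0),st[i][4],onz(c,*ce[i],z)[:2].round(3)) for i in range(1,n) if st[i][4]>600]
E
python3 - <<'E'
from h import *
c=cap('wrist','w2.png')
print(wl(c,(.447,-.176)),r.get_state()['joints'])
t=cap('top'); print([q[2] for q in lids(t,40)]); print(rel((.447,-.177),.078))
E
```

```text
(array([277., 216.]), [(array([328.,  78.]), np.int32(3244), array([ 0.391, -0.279])), (array([166.,  86.]), np.int32(3078), array([ 0.517, -0.294])), (array([ 31., 140.]), np.int32(5551), array([ 0.634, -0.27 ])), (array([142., 235.]), np.int32(1917), array([ 0.567, -0.178]))]) [ 2.47847328e+00  3.91040532e+00 -2.64918362e+01  1.55963479e-02
 -5.97081261e+01 -1.12989958e+01]
[array([ 0.7  , -0.404]), array([ 0.65 , -0.269]), array([ 0.606, -0.156]), array([ 0.577, -0.398]), array([ 0.455, -0.422]), array([ 0.39 , -0.278])]
([4.8, 1.2, 123.5], 'turn', 0.3)
```

Request:
send_rows([
  {"dp":[4.5,1,50],"roll":0,"jaw":100},
  {"dp":[4.5,1,100],"roll":0,"jaw":100},
  {"dp":[4.5,1,120],"roll":0,"jaw":100},
  {"dp":[4.5,1,120],"roll":0,"jaw":30},
  {"dp":[4.5,1,120],"roll":0,"jaw":30},
])

```text
time_s: 3.48
tcp_pos: [0.4484, -0.1767, 0.0824]
eef_rot: [-179.8, 0.0, -98.7]
contact_force: [0.5, -0.0, -0.3]
gripper_width: 0.0732
gripper_force: 0.0
```

Request:
send_rows([
  {"dp":[0,0,0],"roll":0,"jaw":30},
  {"dp":[0,0,0],"roll":0,"jaw":30},
  {"dp":[0,0,-40],"roll":0,"jaw":30},
  {"dp":[0,0,-90],"roll":0,"jaw":30},
  {"dp":[0,0,-120],"roll":0,"jaw":30},
])

```text
time_s: 4.1
tcp_pos: [0.4469, -0.177, 0.2029]
eef_rot: [-179.9, 0.0, -98.8]
contact_force: [0.0, 0.4, -3.8]
gripper_width: 0.0536
gripper_force: 20.0
```

```bash
python3 - <<'E'
from h import *
print(rel((.456,.175),.2),r.get_state()['tcp_pos'],r.get_state()['contact_force'],r.get_state()['gripper_width'])
E
```

```text
([-349.2, 45.0, 2.9], 'turn', 0.3) [ 0.44689059 -0.17699105  0.20291396] [ 0.02798993  0.38699412 -3.76187503] 0.05355283199002281
```

Request:
send_rows([
  {"dp":[-60,8,0],"roll":0,"jaw":30},
  {"dp":[-120,16,0],"roll":0,"jaw":30},
  {"dp":[-180,24,0],"roll":0,"jaw":30},
  {"dp":[-240,32,0],"roll":0,"jaw":30},
  {"dp":[-295,38,0],"roll":0.005,"jaw":30},
])

```text
time_s: 4.72
tcp_pos: [0.4535, 0.1222, 0.2007]
eef_rot: [180.0, 0.0, -99.1]
contact_force: [1.2, -0.7, -4.0]
gripper_width: 0.0535
gripper_force: 20.0
```

Request:
send_rows([
  {"dp":[-40,5,0],"roll":0,"jaw":30},
  {"dp":[-54,7,20],"roll":0,"jaw":30},
  {"dp":[-54,7,40],"roll":0,"jaw":30},
  {"dp":[-54,7,40],"roll":0,"jaw":30},
])

```text
time_s: 5.22
tcp_pos: [0.4546, 0.174, 0.1591]
eef_rot: [179.8, -0.2, -99.1]
contact_force: [-0.3, -0.0, -3.0]
gripper_width: 0.0533
gripper_force: 20.0
```

```bash
python3 - <<'E'
from h import *
print(rel((.456,.175),.088))
c=cap('wrist','w3.png');cap('scene','s3.png')
print([q[2] for q in lids(cap('top'),40)])
E
```

```text
([-1.2, -1.2, 71.1], 'turn', -0.0)
[array([ 0.7  , -0.404]), array([ 0.643, -0.27 ]), array([ 0.574, -0.158]), array([ 0.577, -0.398]), array([ 0.513, -0.291]), array([ 0.456, -0.422]), array([ 0.39 , -0.278])]
```

View pics/w3.png

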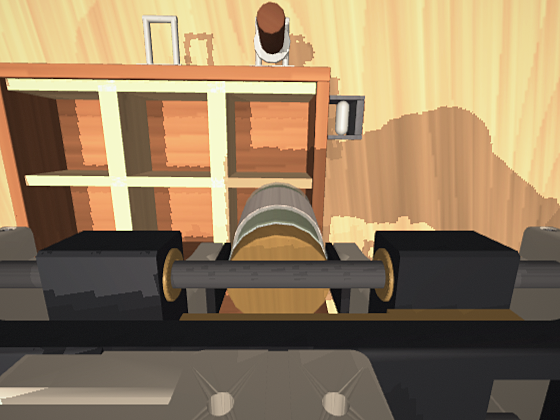

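```bash
cat >> h.py <<'E'
def tochest(p): return (np.array([[np.cos(A),np.sin(A)],[-np.sin(A),np.cos(A)]])@(np.array(p[:2])-CH)*1000).round(1)
E
python3 - <<'E'
from h import *
c=r.capture('wrist')
for u,v,z,e in((228,110,.06,'y49'),(209,110,.06,'y35'),(125,110,.06,'y-35'),(106,110,.06,'y-49'),(270,176,.06,'x0'),(270,188,.06,'x8'),(70,176,.06,'x0'),(150,67,.066,'x-84'),(320,67,.066,'x-84'),(328,100,.066,'y129'),(161,20,.0545,'stapleouter x-121'),(178,50,.052,'y=+8..13')): print(e,tochest(onz(c,u,v,z)))
E
```

```text
y49 [-49.3  43.2]
y35 [-49.3  28.1]
y-35 [-49.3 -38.6]
y-49 [-49.3 -53.6]
x0 [ 2.9 76.2]
x8 [13.  76.1]
x0 [  3.  -91.3]
x-84 [-79.2 -13. ]
x-84 [-79.1 114.2]
y129 [-56.  121.2]
stapleouter x-121 [-114.3   -5.8]
y=+8..13 [-94.4   4.6]
```

```bash
python3 - <<'E'
from h import *
import pickle
c=pickle.load(open('top0.pkl','rb'))
for a,b,e in((377,275,'4,-42'),(355,392,'4,42'),(498,180,'-70ish,-119'),(446,520,'-70ish,119'),(398,160,'4,-119'),(337,502,'4,119'),(478,292,'-66,-42'),(458,408,'-66,42'),(252,378,'74,42'),(276,255,'74,-42')): print(e,tochest(onz(c,190+(a+.5)/4.833-.5,125+(b+.5)/4.8-.5,.06)))
E
```

```text
4,-42 [  4.9 -41.8]
4,42 [ 6.3 39. ]
-70ish,-119 [ -64.6 -119.3]
-70ish,119 [-66.7 114.1]
4,-119 [   3.9 -122.4]
4,119 [  5.9 113.6]
-66,-42 [-63.4 -40.9]
-66,42 [-62.6  38.9]
74,42 [75.2 40.4]
74,-42 [ 73.7 -44.7]
```

```bash
cat >> h.py <<'E'
CH=chest(.003,-.0035)
E
python3 - <<'E'
from h import *
print(CH,[chest(a,b).round(4) for a,b in((.041,.084),(.041,-.084),(-.033,.084),(-.033,-.084))])
print(rel(chest(.041,.084),.088))
E
```

```text
[0.53593042 0.12340869] [array([0.4595, 0.1772]), array([0.6254, 0.1506]), array([0.4478, 0.1041]), array([0.6137, 0.0775])]
([-2.8, -2.6, 73.5], 'turn', -0.0)
```

Request:
send_rows([
  {"dp":[-2,-3,0],"roll":0,"jaw":30},
  {"dp":[-2,-3,30],"roll":0,"jaw":30},
  {"dp":[-2,-3,50],"roll":0,"jaw":30},
  {"dp":[-2,-3,60],"roll":0,"jaw":30},
  {"dp":[-2,-3,66],"roll":0,"jaw":30},
])

```text
time_s: 6.05
tcp_pos: [0.4642, 0.1796, 0.0994]
eef_rot: [-179.5, 0.4, -98.9]
contact_force: [-3.0, -4.3, 31.1]
gripper_width: 0.0508
gripper_force: 20.8
```

Request:
send_rows([
  {"dp":[0,0,2],"roll":0,"jaw":30},
  {"dp":[0,0,3],"roll":0,"jaw":30},
  {"dp":[0,0,4],"roll":0,"jaw":30},
  {"dp":[0,0,4],"roll":0,"jaw":30},
])

```text
time_s: 6.55
tcp_pos: [0.4636, 0.1782, 0.0958]
eef_rot: [-179.5, 0.3, -99.0]
contact_force: [-3.9, -4.7, 31.4]
gripper_width: 0.0515
gripper_force: 20.8
```

Request:
send_rows([
  {"dp":[0,0,-6],"roll":0,"jaw":30},
  {"dp":[0,0,-12],"roll":0,"jaw":30},
  {"dp":[0,0,-12],"roll":0,"jaw":30},
])

```text
time_s: 6.92
tcp_pos: [0.4591, 0.1761, 0.1027]
eef_rot: [180.0, -0.0, -99.1]
contact_force: [1.2, -0.1, -3.8]
gripper_width: 0.0515
gripper_force: 19.8
```

```bash
python3 - <<'E'
from h import *
s=r.get_state();print(s['tcp_pos'],s['contact_force'],s['gripper_width'])
a=cap('scene')['image'][150:290,240:410];w=cap('wrist')['image'][40:340,120:420]
cv2.imwrite('pics/m4.png',np.hstack([cv2.resize(a,(480,395)),cv2.resize(w,(320,395))]))
E
```

```text
[0.4591286  0.17614111 0.10266422] [ 1.16635331 -0.08913648 -3.84045455] 0.05145434240667183
```

View pics/m4.png

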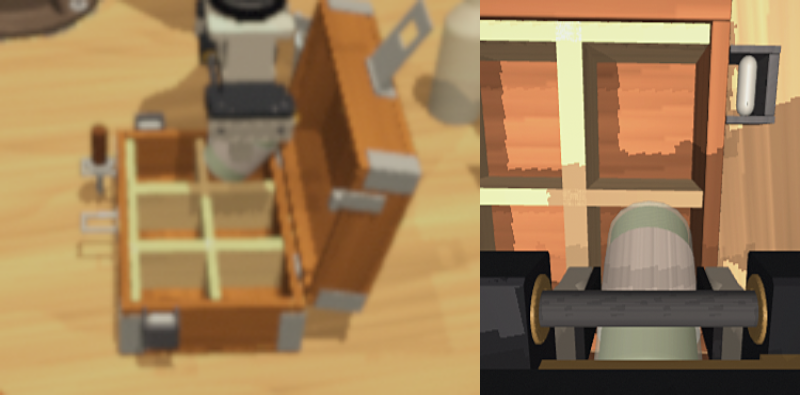

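The crop shows the jar has pivoted in the pads, with its base swung toward the chest's front after catching an edge. I'll lift it back over the table and right it.

Request:
send_rows([
  {"dp":[0,0,-20],"roll":0,"jaw":30},
  {"dp":[0,0,-50],"roll":0,"jaw":30},
  {"dp":[0,0,-100],"roll":0,"jaw":30},
  {"dp":[50,-7,-100],"roll":0,"jaw":30},
  {"dp":[105,-15,-100],"roll":0,"jaw":30},
])

```text
time_s: 7.65
tcp_pos: [0.4571, 0.0696, 0.2025]
eef_rot: [180.0, 0.0, -99.0]
contact_force: [0.9, -0.5, -4.1]
gripper_width: 0.0513
gripper_force: 19.8
```

Request:
send_rows([
  {"dp":[60,-8,0],"roll":0,"jaw":30},
  {"dp":[120,-16,0],"roll":0,"jaw":30},
  {"dp":[180,-24,0],"roll":0,"jaw":30},
  {"dp":[240,-31,0],"roll":0,"jaw":30},
  {"dp":[240,-31,0],"roll":0,"jaw":30},
])

```text
time_s: 8.28
tcp_pos: [0.4486, -0.1753, 0.2015]
eef_rot: [179.9, -0.0, -99.5]
contact_force: [0.2, 0.7, -4.1]
gripper_width: 0.0515
gripper_force: 19.9
```

```bash
python3 - <<'E'
from h import *
s=r.get_state();print(s['tcp_pos'],s['contact_force'],s['gripper_width'])
c=cap('scene');p=proj(c,s['tcp_pos']).astype(int);print(p)
a=c['image'][p[1]-70:p[1]+70,p[0]-70:p[0]+70];w=cap('wrist','w5.png')['image'][40:340,120:420]
cv2.imwrite('pics/m5.png',np.hstack([cv2.resize(a,(400,400)),cv2.resize(w,(400,400))]))
E
```

```text
[ 0.44859602 -0.17527199  0.20151072] [ 0.24820491  0.7108312  -4.06015801] 0.05146997824390538
[195 178]
```

View pics/m5.png

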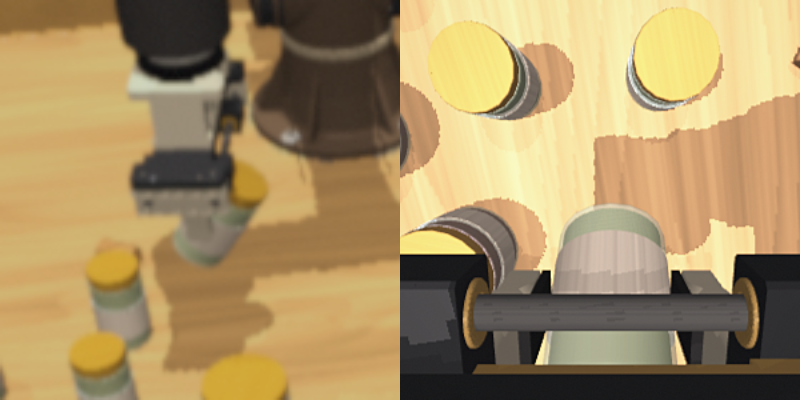

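The view shows the jar tilted about 35°, its base forward. I'll touch its rear base corner to the table, drag forward with a soft grip, and so stand it upright.

Request:
send_rows([
  {"dp":[-40,0,40],"roll":0,"jaw":30},
  {"dp":[-40,0,90],"roll":0,"jaw":30},
  {"dp":[-40,0,110],"roll":0,"jaw":30},
  {"dp":[-40,0,110],"roll":0,"jaw":30},
])

```text
time_s: 8.88
tcp_pos: [0.4553, -0.1309, 0.0911]
eef_rot: [179.8, -0.1, -99.0]
contact_force: [-0.0, 0.4, -4.4]
gripper_width: 0.0513
gripper_force: 19.8
```

Request:
send_rows([
  {"dp":[0,0,4],"roll":0,"jaw":30},
  {"dp":[0,0,4],"roll":0,"jaw":30},
])

```text
time_s: 9.12
tcp_pos: [0.457, -0.1318, 0.0893]
eef_rot: [-179.9, 0.0, -99.1]
contact_force: [-0.6, -0.1, -3.4]
gripper_width: 0.0512
gripper_force: 19.8
```

Request:
send_rows([
  {"dp":[0,0,4],"roll":0,"jaw":30},
  {"dp":[0,0,4],"roll":0,"jaw":30},
])

```text
time_s: 9.38
tcp_pos: [0.4563, -0.1322, 0.0846]
eef_rot: [-180.0, 0.0, -99.1]
contact_force: [-0.4, 0.4, -3.9]
gripper_width: 0.0512
gripper_force: 19.8
```

Request:
send_rows([
  {"dp":[0,0,3],"roll":0,"jaw":30},
  {"dp":[0,0,3],"roll":0,"jaw":30},
])

```text
time_s: 9.62
tcp_pos: [0.4562, -0.1322, 0.0814]
eef_rot: [180.0, -0.0, -99.1]
contact_force: [-0.6, 0.7, -4.8]
gripper_width: 0.0514
gripper_force: 19.8
```

Not touching yet; lower further.

Request:
send_rows([
  {"dp":[0,0,3],"roll":0,"jaw":30},
  {"dp":[0,0,3],"roll":0,"jaw":30},
])

```text
time_s: 9.88
tcp_pos: [0.4562, -0.1322, 0.0783]
eef_rot: [180.0, -0.0, -99.1]
contact_force: [-0.2, 0.2, -3.9]
gripper_width: 0.0514
gripper_force: 19.8
```

Request:
send_rows([
  {"dp":[0,0,3],"roll":0,"jaw":30},
  {"dp":[0,0,3],"roll":0,"jaw":30},
])

```text
time_s: 10.12
tcp_pos: [0.4562, -0.1322, 0.0753]
eef_rot: [180.0, -0.0, -99.1]
contact_force: [0.1, 0.7, -3.6]
gripper_width: 0.0512
gripper_force: 19.8
```

Request:
send_rows([
  {"dp":[0,0,3],"roll":0,"jaw":30},
  {"dp":[0,0,3],"roll":0,"jaw":30},
])

```text
time_s: 10.38
tcp_pos: [0.4562, -0.1321, 0.0723]
eef_rot: [180.0, -0.0, -99.1]
contact_force: [0.3, -0.4, -3.2]
gripper_width: 0.0513
gripper_force: 19.8
```

Request:
send_rows([
  {"dp":[0,0,3],"roll":0,"jaw":30},
  {"dp":[0,0,3],"roll":0,"jaw":30},
])

```text
time_s: 10.62
tcp_pos: [0.4562, -0.1322, 0.0693]
eef_rot: [180.0, -0.0, -99.1]
contact_force: [-0.3, -0.6, -3.6]
gripper_width: 0.0515
gripper_force: 19.8
```

Request:
send_rows([
  {"dp":[0,0,3],"roll":0,"jaw":30},
  {"dp":[0,0,3],"roll":0,"jaw":30},
])

```text
time_s: 10.88
tcp_pos: [0.4567, -0.1322, 0.0667]
eef_rot: [-180.0, -0.0, -99.1]
contact_force: [0.2, -0.1, -0.6]
gripper_width: 0.0513
gripper_force: 19.9
```

Request:
send_rows([
  {"dp":[0,0,3],"roll":0,"jaw":30},
  {"dp":[0,0,3],"roll":0,"jaw":30},
])

```text
time_s: 11.12
tcp_pos: [0.4577, -0.1325, 0.0654]
eef_rot: [-179.9, -0.0, -99.0]
contact_force: [-4.0, -0.1, 17.5]
gripper_width: 0.0512
gripper_force: 20.5
```

```bash
python3 - <<'E'
from h import *
s=r.get_state();print(s['tcp_pos'],s['contact_force'],s['gripper_width'])
c=cap('scene');p=proj(c,s['tcp_pos']).astype(int);print(p)
a=c['image'][p[1]-60:p[1]+60,p[0]-60:p[0]+60]
cv2.imwrite('pics/m6.png',cv2.resize(a,(500,500),interpolation=cv2.INTER_CUBIC))
E
```

```text
[ 0.45769852 -0.13247122  0.06537511] [-4.02933057 -0.06008821 17.50766625] 0.05115523970634024
[217 217]
```

View pics/m6.png

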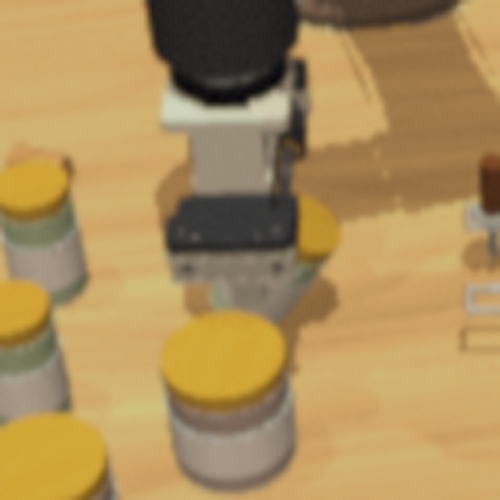

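Request:
send_rows([
  {"dp":[0,0,-2],"roll":0,"jaw":30},
  {"dp":[3,0,-2.5],"roll":0,"jaw":30},
  {"dp":[10,0,-3],"roll":0,"jaw":30},
  {"dp":[17,0,-3.5],"roll":0,"jaw":30},
  {"dp":[24,0,-3],"roll":0,"jaw":30},
], newtons=5)

```text
time_s: 11.8
tcp_pos: [0.4524, -0.1564, 0.0664]
eef_rot: [180.0, -0.0, -99.1]
contact_force: [-0.1, -0.1, -4.2]
gripper_width: 0.0523
gripper_force: 4.9
```

Request:
send_rows([
  {"dp":[7,0,0.5],"roll":0,"jaw":30},
  {"dp":[14,0,1.5],"roll":0,"jaw":30},
  {"dp":[21,0,2.5],"roll":0,"jaw":30},
  {"dp":[24,0,3],"roll":0,"jaw":30},
  {"dp":[24,0,3],"roll":0,"jaw":30},
])

```text
time_s: 12.42
tcp_pos: [0.4488, -0.1798, 0.0635]
eef_rot: [-180.0, -0.0, -99.1]
contact_force: [0.0, 0.3, -2.3]
gripper_width: 0.0523
gripper_force: 4.9
```

```bash
python3 - <<'E'
from h import *
s=r.get_state();print(s['tcp_pos'],s['contact_force'],s['gripper_width'])
c=cap('scene');p=proj(c,s['tcp_pos']).astype(int);print(p)
a=c['image'][p[1]-60:p[1]+60,p[0]-60:p[0]+60];w=cap('wrist')['image'][40:340,120:420]
cv2.imwrite('pics/m7.png',np.hstack([cv2.resize(a,(400,400),interpolation=cv2.INTER_CUBIC),cv2.resize(w,(400,400))]))
E
```

```text
[ 0.44880792 -0.17976082  0.06354694] [ 0.03693713  0.2813639  -2.32891331] 0.052275059014495445
[200 217]
```

View pics/m7.png

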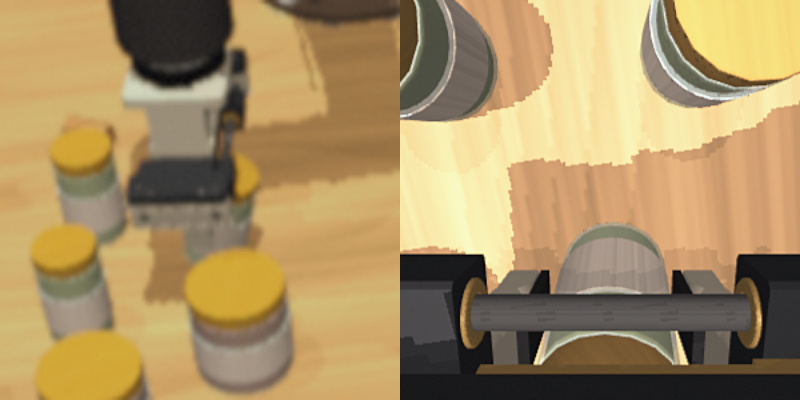

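Request:
send_rows([
  {"dp":[0,0,2],"roll":0,"jaw":30},
  {"dp":[6,0,3],"roll":0,"jaw":30},
  {"dp":[12,0,3],"roll":0,"jaw":30},
  {"dp":[18,0,4],"roll":0,"jaw":30},
  {"dp":[22,0,5],"roll":0,"jaw":30},
])

```text
time_s: 13.15
tcp_pos: [0.4452, -0.2016, 0.0584]
eef_rot: [180.0, 0.0, -99.1]
contact_force: [-0.8, 0.3, -2.9]
gripper_width: 0.0522
gripper_force: 4.8
```

```bash
python3 - <<'E'
from h import *
s=r.get_state();print(s['tcp_pos'],s['contact_force'],s['gripper_width'])
w=cap('wrist')['image']
hsv=cv2.cvtColor(w,cv2.COLOR_BGR2HSV);m=cv2.inRange(hsv,(15,110,40),(34,255,255));m[:230]=0;m[:,:200]=0;m[:,360:]=0
ys,xs=np.nonzero(m);print(len(ys),ys.min(),ys.max(),xs.min(),xs.max())
E
```

```text
[ 0.44521687 -0.20163323  0.05838357] [-0.80467483  0.29310157 -2.8602449 ] 0.05216041336657087
3691 230 320 200 359
```

Request:
send_rows([
  {"dp":[2,0,2],"roll":0,"jaw":30},
  {"dp":[4,0,4],"roll":0,"jaw":30},
  {"dp":[4,0,4],"roll":0,"jaw":30},
])

```text
time_s: 13.58
tcp_pos: [0.4446, -0.2054, 0.0547]
eef_rot: [180.0, -0.0, -99.1]
contact_force: [-2.4, -0.9, 2.6]
gripper_width: 0.0504
gripper_force: 5.0
```

```bash
python3 - <<'E'
from h import *
s=r.get_state();print(s['tcp_pos'],s['contact_force'],s['gripper_width'])
c=cap('scene');p=proj(c,s['tcp_pos']).astype(int);print(p)
a=c['image'][p[1]-60:p[1]+60,p[0]-60:p[0]+60];w=cap('wrist')['image'][40:340,120:420]
cv2.imwrite('pics/m8.png',np.hstack([cv2.resize(a,(400,400),interpolation=cv2.INTER_CUBIC),cv2.resize(w,(400,400))]))
E
```

```text
[ 0.44456305 -0.20538357  0.0546832 ] [-2.43826796 -0.91729255  2.63678375] 0.05039697097643197
[191 220]
```

View pics/m8.png

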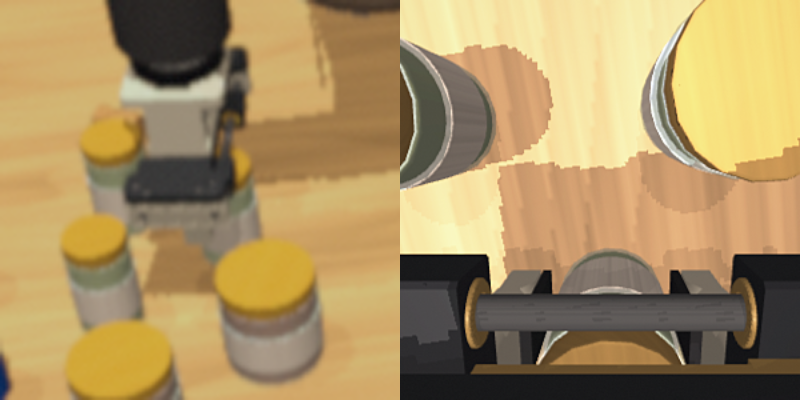

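Request:
send_rows([
  {"dp":[0,0,0],"roll":0,"jaw":62},
  {"dp":[0,0,0],"roll":0,"jaw":70},
  {"dp":[0,0,0],"roll":0,"jaw":100},
  {"dp":[0,0,0],"roll":0,"jaw":100},
])

```text
time_s: 14.18
tcp_pos: [0.4448, -0.2052, 0.0545]
eef_rot: [-180.0, 0.0, -99.1]
contact_force: [0.6, -0.0, 0.0]
gripper_width: 0.0763
gripper_force: 0.0
```

Request:
send_rows([
  {"dp":[0,0,-50],"roll":0,"jaw":100},
  {"dp":[-60,0,-100],"roll":0,"jaw":100},
  {"dp":[-120,0,-140],"roll":0,"jaw":100},
  {"dp":[-120,0,-140],"roll":0,"jaw":100},
])

```text
time_s: 14.68
tcp_pos: [0.465, -0.0847, 0.1971]
eef_rot: [-179.8, 0.1, -99.0]
contact_force: [0.8, -0.5, -0.8]
gripper_width: 0.0873
gripper_force: 0.0
```

```bash
python3 - <<'E'
from h import *
w=cap('wrist','w9.png');print(wl(w,(.45,-.18)))
print([q[2] for q in lids(cap('top'),40)]);c=cap('scene','s9.png')
hsv=cv2.cvtColor(c['image'],cv2.COLOR_BGR2HSV);m=cv2.inRange(hsv,(20,150,90),(32,255,255));n,l,st,ce=cv2.connectedComponentsWithStats(m)
print([(st[i].tolist(),onz(c,*ce[i],.09)[:2].round(3)) for i in range(1,n) if st[i][4]>60 and st[i][1]<290 and 60<st[i][0]<260])
E
```

```text
(array([279., 102.]), [(array([26., 34.]), np.int32(3774), array([ 0.63 , -0.257])), (array([290.,  80.]), np.int32(1542), array([ 0.439, -0.194])), (array([124., 149.]), np.int32(4962), array([ 0.581, -0.164]))])
[array([ 0.7  , -0.404]), array([ 0.643, -0.27 ]), array([ 0.577, -0.398]), array([ 0.513, -0.291]), array([ 0.455, -0.422]), array([ 0.446, -0.188]), array([ 0.39 , -0.278])]
[([84, 25, 17, 9, 115], array([-1.118, -0.655])), ([155, 196, 18, 14, 188], array([ 0.39 , -0.278])), ([188, 204, 18, 15, 206], array([ 0.447, -0.188])), ([100, 216, 19, 16, 224], array([ 0.456, -0.424])), ([149, 224, 20, 16, 225], array([ 0.514, -0.291])), ([195, 231, 31, 24, 533], array([ 0.582, -0.159])), ([105, 247, 21, 16, 258], array([ 0.578, -0.398])), ([150, 256, 33, 26, 617], array([ 0.652, -0.271])), ([96, 283, 24, 19, 328], array([ 0.7  , -0.405]))]
```

The jar stands upright again, with the top and scene views agreeing at (.446,-.188). Next I'll pin down the divider grid numerically before trying the bay again.

```bash
python3 - <<'E'
from h import *
import pickle
def an(c,name,lo):
    hsv=cv2.cvtColor(c['image'],cv2.COLOR_BGR2HSV)
    if name=='p': 
        pass
    m=cv2.inRange(hsv,(24,40,lo),(45,130,255))
    ys,xs=np.nonzero(m);P=np.array([tochest(onz(c,x,y,.06)) for x,y in zip(xs,ys)])
    P=P[(abs(P[:,0])<90)&(abs(P[:,1])<135)];print(name,len(P))
    # row strips: pixels away from cross dividers
    q=P[(abs(abs(P[:,1])-42)>16)&(abs(P[:,1])<110)]
    for s,(a,b) in {'L':(-110,-58),'M':(-26,26),'R':(58,110)}.items():
        k=q[(q[:,1]>a)&(q[:,1]<b)]
        for lo2,hi in((-100,-45),(-20,30)):
            z=k[(k[:,0]>lo2)&(k[:,0]<hi)][:,0]
            if len(z)>5: print(' ',s,'strip x',z.mean().round(1),np.percentile(z,[5,95]).round(1),len(z))
    k=P[((P[:,0]>-55)&(P[:,0]<-8))|((P[:,0]>18)&(P[:,0]<65))]
    for sg in(-1,1):
      for nm,kk in(('front',k[k[:,0]<0]),('back',k[k[:,0]>0])):
        z=kk[abs(kk[:,1]-sg*42)<16][:,1]
        if len(z)>5: print('  cross y',sg*42,nm,z.mean().round(1),np.percentile(z,[5,95]).round(1),len(z))
t=pickle.load(open('top0.pkl','rb'));print(cv2.cvtColor(t['image'],cv2.COLOR_BGR2HSV)[[182,206,195],[268,263,266]])
an(t,'top',150);an(pickle.load(open('scene0.pkl','rb')),'scene',170)
E
```

```text
[[ 36  54 209]
 [ 37  55 212]
 [ 32  79 168]]
top 695
  L strip x -71.4 [-74.5 -68. ] 36
  L strip x 2.4 [-0.9  5.6] 37
  M strip x -70.4 [-73.8 -67.1] 36
  M strip x 3.3 [0.  6.8] 39
  R strip x -69.5 [-72.5 -66.4] 36
  R strip x 4.4 [1.  7.7] 39
  cross y -42 front -41.4 [-47.  -35.7] 58
  cross y -42 back -42.4 [-48.5 -36. ] 62
  cross y 42 front 42.2 [36.  48.6] 65
  cross y 42 back 41.8 [35.4 47.9] 63
scene 647
  L strip x -70.3 [-73.6 -66.8] 36
  L strip x 3.5 [-0.2  7.1] 44
  M strip x -68.9 [-72.1 -65.6] 37
  M strip x 4.4 [0.9 8.3] 34
  R strip x -69.3 [-72. -66.] 29
  R strip x 4.7 [1.7 7.7] 26
  cross y -42 front -45.8 [-50.6 -39.1] 56
  cross y -42 back -46.6 [-52.9 -40.2] 69
  cross y 42 front 38.0 [31.  44.8] 63
  cross y 42 back 38.1 [33.  42.7] 53
```

```bash
python3 - <<'E'
from h import *
w=r.capture('wrist');s=r.get_state();t=s['tcp_pos'];y=np.radians(s['eef_rot'][2]);X=np.array([np.cos(y),np.sin(y),0])
for off in(0,.005,-.005):
  print(off,[proj(w,t+X*(f+off)+[0,0,dz]).round(0).tolist() for f,dz in((.027,-.08),(.027,.016),(-.027,.016))])
print('tips',proj(w,t+[0,0,-.014]), t)
E
```

```text
0 [[279.0, 192.0], [280.0, 228.0], [280.0, 331.0]]
0.005 [[279.0, 186.0], [280.0, 218.0], [280.0, 322.0]]
-0.005 [[279.0, 199.0], [280.0, 238.0], [280.0, 339.0]]
tips [279.54428853 257.74373712] [ 0.46349572 -0.08647555  0.19438823]
```

```bash
cat >> h.py <<'E'
CH=chest(.0015,-.0015)
def jarfront(c):
    """row of the held lid's front edge in the wrist view at column 280, and its sides"""
    hsv=cv2.cvtColor(c['image'],cv2.COLOR_BGR2HSV);m=cv2.inRange(hsv,(15,110,40),(34,255,255))
    return [(x,np.nonzero(m[150:330,x])[0][:1]+150) for x in(265,280,295)]
E
python3 - <<'E'
from h import *
print(rel((.4455,-.192),.080))
E
```

```text
([107.0, 1.2, 114.4], 'turn', 0.1)
```

Request:
send_rows([
  {"dp":[54,1,0],"roll":0,"jaw":100},
  {"dp":[107,1,20],"roll":0,"jaw":100},
  {"dp":[107,1,70],"roll":0,"jaw":100},
  {"dp":[107,1,114],"roll":0,"jaw":100},
  {"dp":[107,1,114],"roll":0,"jaw":100},
], newtons=30)

```text
time_s: 15.5
tcp_pos: [0.4421, -0.1931, 0.0771]
eef_rot: [179.5, -0.1, -99.2]
contact_force: [0.4, 0.3, 0.9]
gripper_width: 0.0875
gripper_force: 0.0
```

Request:
send_rows([
  {"dp":[0,0,0],"roll":0,"jaw":30},
  {"dp":[0,0,0],"roll":0,"jaw":30},
  {"dp":[0,0,0],"roll":0,"jaw":30},
  {"dp":[0,0,0],"roll":0,"jaw":30},
  {"dp":[0,0,0],"roll":0,"jaw":30},
])

```text
time_s: 16.12
tcp_pos: [0.4464, -0.1922, 0.0813]
eef_rot: [-179.9, 0.0, -99.1]
contact_force: [-0.2, 0.5, 7.0]
gripper_width: 0.0534
gripper_force: 30.0
```

Request:
send_rows([
  {"dp":[0,0,-30],"roll":0,"jaw":30},
  {"dp":[0,0,-80],"roll":0,"jaw":30},
  {"dp":[-30,0,-110],"roll":0,"jaw":30},
  {"dp":[-80,6,-110],"roll":0,"jaw":30},
])

```text
time_s: 16.62
tcp_pos: [0.4537, -0.112, 0.1926]
eef_rot: [-179.8, 0.1, -99.2]
contact_force: [1.2, -0.1, -3.7]
gripper_width: 0.0533
gripper_force: 30.0
```

```bash
python3 - <<'E'
from h import *
s=r.get_state();print(s['gripper_width']);print(rel(chest(.041,.084),.2),jarfront(cap('wrist','w10.png')))
E
```

```text
0.05328140317481132
([-287.8, 39.3, -7.4], 'turn', -0.1) [(265, array([235])), (280, array([176])), (295, array([162]))]
```

```bash
python3 - <<'E'
import cv2,numpy as np
for f in('w3.png','w10.png'):
    im=cv2.imread('pics/'+f);h=cv2.cvtColor(im,cv2.COLOR_BGR2HSV)
    print(f,[(v,h[v,280].tolist()) for v in range(170,250,5)])
E
```

```text
w3.png [(170, [11, 151, 177]), (175, [16, 105, 126]), (180, [19, 98, 239]), (185, [32, 48, 106]), (190, [13, 45, 141]), (195, [14, 44, 139]), (200, [13, 43, 138]), (205, [14, 44, 205]), (210, [33, 48, 101]), (215, [34, 50, 107]), (220, [33, 45, 113]), (225, [17, 173, 102]), (230, [17, 149, 115]), (235, [17, 146, 148]), (240, [17, 149, 194]), (245, [17, 148, 197])]
w10.png [(170, [14, 118, 216]), (175, [14, 118, 209]), (180, [14, 118, 211]), (185, [14, 119, 212]), (190, [14, 118, 210]), (195, [14, 118, 198]), (200, [17, 65, 149]), (205, [12, 42, 135]), (210, [12, 42, 135]), (215, [13, 43, 125]), (220, [25, 34, 135]), (225, [35, 52, 99]), (230, [35, 41, 160]), (235, [18, 148, 100]), (240, [17, 146, 98]), (245, [17, 147, 207])]
```

```bash
python3 - <<'E'
from h import *
print(rel(chest(.0395,.084),.16))
E
```

```text
([-282.0, 37.4, 31.4], 'turn', -0.1)
```

Request:
send_rows([
  {"dp":[-60,8,-8],"roll":0,"jaw":30},
  {"dp":[-120,16,-8],"roll":0,"jaw":30},
  {"dp":[-180,24,-8],"roll":0,"jaw":30},
  {"dp":[-240,32,-8],"roll":0,"jaw":30},
  {"dp":[-282,37.5,0],"roll":0,"jaw":30},
])

```text
time_s: 17.3
tcp_pos: [0.4596, 0.1746, 0.1904]
eef_rot: [180.0, 0.0, -99.0]
contact_force: [0.8, -0.3, -4.3]
gripper_width: 0.0536
gripper_force: 30.0
```

Request:
send_rows([
  {"dp":[0,0,15],"roll":0,"jaw":30},
  {"dp":[0,0,30],"roll":0,"jaw":30},
  {"dp":[0,0,30],"roll":0,"jaw":30},
])

```text
time_s: 17.68
tcp_pos: [0.459, 0.1705, 0.1588]
eef_rot: [179.8, -0.2, -99.2]
contact_force: [-0.3, 0.4, -3.7]
gripper_width: 0.0538
gripper_force: 30.0
```

```bash
python3 - <<'E'
from h import *
print(rel(chest(.0395,.084),.16)); w=cap('wrist');cv2.imwrite('pics/w11.png',w['image'][20:380])
E
```

```text
([-6.7, -0.9, -1.2], 'turn', -0.1)
```

View pics/w11.png

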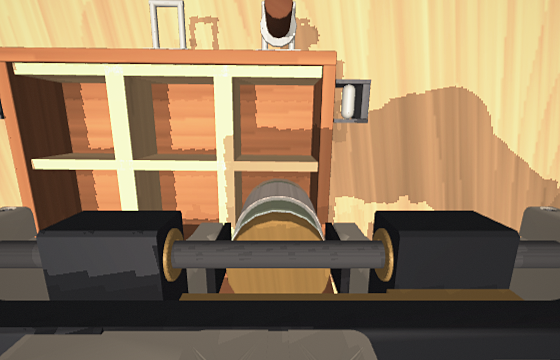

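Nothing is touching yet: the jar base shows at v≈200 (rows cropped by 20), just behind the row divider. I'll take a settled reading.

```bash
python3 - <<'E'
from h import *
for i in range(4):
    w=cap('wrist'); s=r.get_state(); print(s['tcp_pos'].round(4),tochest(s['tcp_pos']),s['eef_rot'].round(2))
h=cv2.cvtColor(w['image'],cv2.COLOR_BGR2HSV)
print([(v,h[v,280].tolist()) for v in range(170,260,4)])
for v in (176,178,180,182,184,186,188,190): print(v,tochest(onz(w,300,v,.06)))
E
```

```text
[0.4602 0.1712 0.1606] [33.7 83.9] [ 1.7999e+02 -3.0000e-02 -9.9170e+01]
[0.4605 0.1714 0.1609] [34.  83.6] [-1.7998e+02  1.0000e-02 -9.9170e+01]
[0.4605 0.1717 0.1611] [34.2 83.6] [-1.7996e+02  3.0000e-02 -9.9160e+01]
[0.4606 0.1718 0.1612] [34.4 83.6] [-1.7996e+02  5.0000e-02 -9.9160e+01]
[(170, [11, 149, 178]), (174, [17, 99, 126]), (178, [16, 106, 111]), (182, [19, 96, 238]), (186, [18, 96, 239]), (190, [10, 156, 142]), (194, [11, 151, 159]), (198, [12, 122, 144]), (202, [18, 39, 119]), (206, [13, 43, 135]), (210, [14, 45, 135]), (214, [11, 41, 132]), (218, [20, 30, 170]), (222, [33, 51, 95]), (226, [35, 48, 96]), (230, [40, 20, 193]), (234, [17, 150, 100]), (238, [18, 146, 105]), (242, [17, 148, 217]), (246, [17, 147, 180]), (250, [17, 147, 182]), (254, [17, 147, 182]), (258, [17, 148, 184])]
176 [ -4.  101.6]
178 [ -2.3 101.6]
180 [ -0.6 101.7]
182 [  1.  101.7]
184 [  2.7 101.7]
186 [  4.4 101.8]
188 [  6.1 101.8]
190 [  7.8 101.8]
```

Request:
send_rows([
  {"dp":[-3.5,0,0],"roll":0,"jaw":30},
  {"dp":[-3.5,0,10],"roll":0,"jaw":30},
  {"dp":[-3.5,0,20],"roll":0,"jaw":30},
  {"dp":[-3.5,0,30],"roll":0,"jaw":30},
  {"dp":[-3.5,0,30],"roll":0,"jaw":30},
])

```text
time_s: 18.55
tcp_pos: [0.4601, 0.175, 0.1293]
eef_rot: [179.9, -0.1, -99.1]
contact_force: [-0.6, 2.1, -4.3]
gripper_width: 0.0535
gripper_force: 30.0
```

```bash
python3 - <<'E'
from h import *
for i in range(2):
    w=cap('wrist'); s=r.get_state(); print(s['tcp_pos'].round(4),tochest(s['tcp_pos']),s['contact_force'].round(1),s['gripper_width'])
h=cv2.cvtColor(w['image'],cv2.COLOR_BGR2HSV)
print([(v,h[v,280].tolist()) for v in range(180,250,5)])
E
```

```text
[0.4605 0.1753 0.13  ] [37.8 84.2] [ 0.4 -0.9 -4.4] 0.053479943871974495
[0.4608 0.1755 0.1304] [38.1 84. ] [ 0.7 -0.3 -3.4] 0.05364443653989109
[(180, [16, 106, 223]), (185, [17, 102, 228]), (190, [15, 116, 197]), (195, [11, 150, 136]), (200, [16, 69, 111]), (205, [12, 45, 125]), (210, [13, 43, 124]), (215, [11, 43, 113]), (220, [30, 34, 111]), (225, [35, 51, 90]), (230, [39, 20, 179]), (235, [18, 147, 92]), (240, [17, 149, 89]), (245, [17, 148, 190])]
```

Jar base is 16 mm below the divider tops with no contact force. On down to the floor.

Request:
send_rows([
  {"dp":[0,0,15],"roll":0,"jaw":30},
  {"dp":[0,0,28],"roll":0,"jaw":30},
  {"dp":[0,0,36],"roll":0,"jaw":30},
  {"dp":[0,0,38],"roll":0,"jaw":30},
  {"dp":[0,0,38],"roll":0,"jaw":30},
])

```text
time_s: 19.27
tcp_pos: [0.4608, 0.1756, 0.0925]
eef_rot: [-180.0, -0.0, -99.1]
contact_force: [-0.5, 0.1, -4.0]
gripper_width: 0.0534
gripper_force: 30.0
```

Request:
send_rows([
  {"dp":[0,0,2],"roll":0,"jaw":30},
  {"dp":[0,0,2],"roll":0,"jaw":30},
])

```text
time_s: 19.52
tcp_pos: [0.4607, 0.1756, 0.0907]
eef_rot: [-180.0, 0.0, -99.1]
contact_force: [-0.3, -0.3, -3.7]
gripper_width: 0.0533
gripper_force: 30.0
```

Request:
send_rows([
  {"dp":[0,0,1],"roll":0,"jaw":30},
  {"dp":[0,0,1],"roll":0,"jaw":30},
  {"dp":[0,0,1],"roll":0,"jaw":80},
  {"dp":[0,0,1],"roll":0,"jaw":80},
  {"dp":[0,0,1],"roll":0,"jaw":80},
])

```text
time_s: 20.15
tcp_pos: [0.4609, 0.1757, 0.0898]
eef_rot: [-180.0, 0.0, -99.1]
contact_force: [-0.6, -0.4, 0.1]
gripper_width: 0.0695
gripper_force: 0.0
```

Request:
send_rows([
  {"dp":[0,0,-40],"roll":0,"jaw":80},
  {"dp":[0,0,-90],"roll":0,"jaw":100},
  {"dp":[60,0,-130],"roll":0,"jaw":100},
  {"dp":[120,0,-130],"roll":0,"jaw":100},
  {"dp":[180,0,-130],"roll":0,"jaw":100},
])

```text
time_s: 20.78
tcp_pos: [0.4326, -0.0002, 0.2206]
eef_rot: [-179.9, 0.1, -99.0]
contact_force: [2.0, -0.1, -1.0]
gripper_width: 0.0876
gripper_force: 0.0
```

Request:
send_rows([
  {"dp":[60,0,0],"roll":0,"jaw":100},
  {"dp":[110,0,0],"roll":0,"jaw":100},
  {"dp":[110,0,0],"roll":0,"jaw":100},
  {"dp":[110,0,0],"roll":0,"jaw":100},
])

```text
time_s: 21.28
tcp_pos: [0.4153, -0.1077, 0.2196]
eef_rot: [-180.0, 0.0, -99.2]
contact_force: [0.5, -0.2, -0.1]
gripper_width: 0.0877
gripper_force: 0.0
```

```bash
cat >> h.py <<'E'
def state():
    for i in range(2): r.capture('wrist')
    s=r.get_state();print('tcp',s['tcp_pos'].round(4),'yaw',s['eef_rot'].round(2),'chest',tochest(s['tcp_pos']),'F',s['contact_force'].round(1),'w',round(s['gripper_width'],4),'t',s['time_s']);return s
def lids2(c):
    hsv=cv2.cvtColor(c['image'],cv2.COLOR_BGR2HSV);m=cv2.inRange(hsv,(17,138,60),(32,255,255));n,l,st,ce=cv2.connectedComponentsWithStats(m)
    return [(int(st[i][4]),onz(c,*ce[i],.09)[:2].round(3)) for i in range(1,n) if st[i][4]>60 and .3<onz(c,*ce[i],.09)[0]<.75 and -.5<onz(c,*ce[i],.09)[1]<.25]
E
python3 - <<'E'
from h import *
state();c=cap('top');print([q[2] for q in lids(c,40)]);
for q in lids2(c): print('top',q,tochest(q[1]))
for q in lids2(cap('scene')): print('sc',q,tochest(q[1]))
print('A',rel((.513,-.291),.2))
E
```

```text
tcp [ 0.4156 -0.1069  0.2196] yaw [-1.7999e+02  1.0000e-02 -9.9050e+01] chest [-248.    83.9] F [0.1 0.5 0.1] w 0.0876 t 21.375
[array([ 0.7  , -0.404]), array([ 0.643, -0.27 ]), array([ 0.588, -0.151]), array([ 0.577, -0.398]), array([ 0.513, -0.293]), array([ 0.456, -0.422]), array([ 0.39 , -0.278])]
top (179, array([ 0.699, -0.404])) [-496.5 -242.9]
top (214, array([ 0.65, -0.28])) [-381.8 -174.9]
top (181, array([ 0.576, -0.397])) [-509.  -120.4]
top (146, array([ 0.513, -0.293])) [-416.3  -41.7]
top (186, array([ 0.455, -0.421])) [-551.9   -4.7]
top (146, array([ 0.39 , -0.278])) [-420.9   82.1]
sc (1431, array([ 0.376, -0.069])) [-216.8  129. ]
sc (235, array([0.451, 0.182])) [42.9 94.6]
sc (271, array([ 0.387, -0.277])) [-420.4   85.2]
sc (272, array([ 0.456, -0.423])) [-553.7   -6. ]
sc (261, array([ 0.515, -0.291])) [-414.   -43.4]
sc (607, array([ 0.583, -0.159])) [-272.9  -89.6]
sc (286, array([ 0.58 , -0.397])) [-508.4 -124.3]
sc (686, array([ 0.654, -0.271])) [-372.3 -177.5]
sc (372, array([ 0.701, -0.405])) [-497.2 -245.1]
A ([166.8, -125.0, 19.5], 'turn', 0.1)
```

Request:
send_rows([
  {"dp":[45,-34,0],"roll":0,"jaw":100},
  {"dp":[90,-68,0],"roll":0,"jaw":100},
  {"dp":[135,-100,0],"roll":0,"jaw":100},
  {"dp":[167,-125,20],"roll":0,"jaw":100},
  {"dp":[167,-125,40],"roll":0,"jaw":100},
])

```text
time_s: 22.1
tcp_pos: [0.5138, -0.2936, 0.1779]
eef_rot: [179.9, -0.0, -99.2]
contact_force: [-1.2, -0.0, -0.9]
gripper_width: 0.0877
gripper_force: 0.0
```

Request:
send_rows([
  {"dp":[0,0,0],"roll":0,"jaw":100},
  {"dp":[0,0,0],"roll":0,"jaw":100},
])

```text
time_s: 22.35
tcp_pos: [0.5129, -0.2916, 0.1803]
eef_rot: [-180.0, -0.0, -99.0]
contact_force: [-0.0, 0.2, -0.2]
gripper_width: 0.0876
gripper_force: 0.0
```

```bash
python3 - <<'E'
from h import *
state();print(wl(cap('wrist'),(.514,-.291)));print('A',rel((.514,-.291),.080))
E
```

```text
tcp [ 0.513  -0.2917  0.1809] yaw [-1.7989e+02 -2.0000e-02 -9.9020e+01] chest [-415.1  -41.5] F [-0.   0.4  0.7] w 0.0879 t 22.45
(array([277., 227.]), [(array([331.,  31.]), np.int32(3651), array([ 0.455, -0.425])), (array([160.,  92.]), np.int32(2289), array([ 0.583, -0.405])), (array([ 18., 122.]), np.int32(2392), array([ 0.693, -0.402])), (array([142., 245.]), np.int32(753), array([ 0.627, -0.293]))])
A ([-1.0, -0.9, 100.9], 'turn', 0.1)
```

Request:
send_rows([
  {"dp":[0,-1,50],"roll":0,"jaw":100},
  {"dp":[0,-1,90],"roll":0,"jaw":100},
  {"dp":[0,-1,100],"roll":0,"jaw":100},
  {"dp":[0,-1,100],"roll":0,"jaw":100},
  {"dp":[0,-1,100],"roll":0,"jaw":30},
])

```text
time_s: 23.12
tcp_pos: [0.5145, -0.2928, 0.0815]
eef_rot: [-179.8, -0.0, -99.1]
contact_force: [0.3, 0.0, 0.7]
gripper_width: 0.0819
gripper_force: 0.0
```

Request:
send_rows([
  {"dp":[0,0,0],"roll":0,"jaw":30},
  {"dp":[0,0,0],"roll":0,"jaw":30},
  {"dp":[0,0,0],"roll":0,"jaw":30},
  {"dp":[0,0,0],"roll":0,"jaw":30},
])

```text
time_s: 23.62
tcp_pos: [0.5135, -0.2926, 0.0799]
eef_rot: [-180.0, -0.0, -99.1]
contact_force: [0.3, -0.3, 3.2]
gripper_width: 0.0535
gripper_force: 30.0
```

Request:
send_rows([
  {"dp":[0,0,-40],"roll":0,"jaw":30},
  {"dp":[0,0,-90],"roll":0,"jaw":30},
  {"dp":[0,0,-120],"roll":0,"jaw":30},
  {"dp":[0,0,-120],"roll":0,"jaw":30},
])

```text
time_s: 24.12
tcp_pos: [0.5143, -0.2927, 0.2018]
eef_rot: [-179.8, -0.0, -99.1]
contact_force: [1.0, 0.1, -2.9]
gripper_width: 0.0533
gripper_force: 30.0
```

```bash
python3 - <<'E'
from h import *
state();w=cap('wrist');h=cv2.cvtColor(w['image'],cv2.COLOR_BGR2HSV)
print([(v,h[v,280].tolist()) for v in range(180,250,5)]);print('bay',rel(chest(.041,-.084),.2))
E
```

```text
tcp [ 0.5125 -0.2921  0.1985] yaw [ 1.7993e+02  5.0000e-02 -9.9140e+01] chest [-415.4  -41.1] F [-0.1  0.3 -3.6] w 0.0534 t 24.225
[(180, [15, 118, 223]), (185, [15, 117, 222]), (190, [15, 118, 221]), (195, [14, 120, 224]), (200, [23, 42, 109]), (205, [14, 45, 135]), (210, [16, 43, 135]), (215, [17, 31, 174]), (220, [32, 47, 98]), (225, [33, 50, 113]), (230, [17, 149, 103]), (235, [17, 147, 99]), (240, [17, 149, 209]), (245, [17, 147, 206])]
bay ([-456.5, -42.9, -2.1], 'turn', -0.0)
```

Request:
send_rows([
  {"dp":[-58,-6,0],"roll":0,"jaw":30},
  {"dp":[-116,-12,0],"roll":0,"jaw":30},
  {"dp":[-174,-18,0],"roll":0,"jaw":30},
  {"dp":[-232,-24,0],"roll":0,"jaw":30},
  {"dp":[-290,-30,0],"roll":0,"jaw":30},
])

```text
time_s: 24.9
tcp_pos: [0.5882, -0.0091, 0.1978]
eef_rot: [179.8, -0.1, -99.1]
contact_force: [1.6, 0.0, -2.4]
gripper_width: 0.0535
gripper_force: 30.0
```

Request:
send_rows([
  {"dp":[-58,-5,0],"roll":0,"jaw":30},
  {"dp":[-116,-10,0],"roll":0,"jaw":30},
  {"dp":[-165,-13,0],"roll":0,"jaw":30},
  {"dp":[-165,-13,20],"roll":0,"jaw":30},
  {"dp":[-165,-13,38],"roll":0,"jaw":30},
])

```text
time_s: 25.52
tcp_pos: [0.6266, 0.1502, 0.1586]
eef_rot: [179.8, -0.1, -99.1]
contact_force: [0.1, -0.3, -2.3]
gripper_width: 0.0535
gripper_force: 30.0
```

Request:
send_rows([
  {"dp":[0,0,0],"roll":0,"jaw":30},
  {"dp":[0,0,0],"roll":0,"jaw":30},
  {"dp":[0,0,0],"roll":0,"jaw":30},
])

```text
time_s: 25.9
tcp_pos: [0.6283, 0.1496, 0.1625]
eef_rot: [-179.9, 0.0, -99.1]
contact_force: [0.9, -0.7, -2.9]
gripper_width: 0.0536
gripper_force: 30.0
```

```bash
cat >> h.py <<'E'
def edges(w):
    """dividers in the wrist view: row divider / cross divider positions in chest mm, and light strip masks"""
    h=cv2.cvtColor(w['image'],cv2.COLOR_BGR2HSV);m=cv2.inRange(h,(16,30,140),(40,125,255))
    ys,xs=np.nonzero(m);P=np.array([tochest(onz(w,x,y,.06)) for x,y in zip(xs,ys)]);return P[(abs(P[:,0])<80)&(abs(P[:,1])<125)]
def grid(w):
    P=edges(w);q=P[(abs(abs(P[:,1])-42)>16)]
    for a,b in((-112,-60),(-25,25),(60,112)):
        for lo,hi in((-90,-50),(-20,30)):
            z=q[(q[:,1]>a)&(q[:,1]<b)&(q[:,0]>lo)&(q[:,0]<hi)][:,0]
            if len(z)>100: print('strip',(a,b),'x',np.percentile(z,[5,50,95]).round(1))
    for sg in(-42,42):
        z=P[(P[:,0]>-55)&(P[:,0]<-10)&(abs(P[:,1]-sg)<18)][:,1]
        if len(z)>100: print('cross',sg,'y',np.percentile(z,[5,50,95]).round(1))
E
python3 - <<'E'
from h import *
state();w=cap('wrist','w12.png');grid(w);print('bay',rel(chest(.0395,-.084),.16))
E
```

```text
tcp [0.6281 0.1498 0.1624] yaw [-1.7993e+02  5.0000e-02 -9.9140e+01] chest [ 39.1 -85.3] F [-0.2  0.7 -3.8] w 0.0532 t 26.0
strip (-112, -60) x [-77.7 -73.4 -69.8]
strip (-112, -60) x [-3.1  0.2  3.6]
strip (-25, 25) x [-76.3 -71.2 -53.6]
strip (-25, 25) x [-3.1  1.1  4.4]
strip (60, 112) x [-75.5 -71.9 -67.6]
strip (60, 112) x [-1.5  2.7 22.4]
cross -42 y [-53.6 -44.  -36.6]
cross 42 y [34.5 40.8 47.1]
bay ([-0.4, 1.2, 2.3], 'turn', -0.0)
```

Request:
send_rows([
  {"dp":[2,0,0],"roll":0,"jaw":30},
  {"dp":[2,0,10],"roll":0,"jaw":30},
  {"dp":[2,0,20],"roll":0,"jaw":30},
  {"dp":[2,0,30],"roll":0,"jaw":30},
  {"dp":[2,0,30],"roll":0,"jaw":30},
])

```text
time_s: 26.68
tcp_pos: [0.6267, 0.1477, 0.13]
eef_rot: [179.9, -0.1, -99.1]
contact_force: [-0.6, -0.8, -3.0]
gripper_width: 0.0534
gripper_force: 30.0
```

```bash
python3 - <<'E'
from h import *
state();
E
```

```text
tcp [0.6275 0.148  0.1313] yaw [ 1.7999e+02 -2.0000e-02 -9.9100e+01] chest [ 37.3 -85. ] F [-0.3  0.1 -4.3] w 0.0537 t 26.775
```

Clear so far. Lower, release, retreat toward jar D.

Request:
send_rows([
  {"dp":[0,0,15],"roll":0,"jaw":30},
  {"dp":[0,0,30],"roll":0,"jaw":30},
  {"dp":[0,0,40],"roll":0,"jaw":30},
  {"dp":[0,0,41],"roll":0,"jaw":30},
  {"dp":[0,0,41.5],"roll":0,"jaw":30},
])

```text
time_s: 27.4
tcp_pos: [0.6277, 0.148, 0.0901]
eef_rot: [-180.0, -0.0, -99.1]
contact_force: [-0.3, -0.5, -2.6]
gripper_width: 0.0533
gripper_force: 30.0
```

Request:
send_rows([
  {"dp":[0,0,1],"roll":0,"jaw":30},
  {"dp":[0,0,1.5],"roll":0,"jaw":30},
  {"dp":[0,0,1.5],"roll":0,"jaw":80},
  {"dp":[0,0,1.5],"roll":0,"jaw":80},
  {"dp":[0,0,1.5],"roll":0,"jaw":80},
])

```text
time_s: 28.02
tcp_pos: [0.6277, 0.1481, 0.0889]
eef_rot: [-180.0, 0.0, -99.1]
contact_force: [0.3, 0.9, 0.0]
gripper_width: 0.0697
gripper_force: 0.0
```

Request:
send_rows([
  {"dp":[0,0,-40],"roll":0,"jaw":80},
  {"dp":[0,0,-90],"roll":0,"jaw":100},
  {"dp":[50,30,-110],"roll":0,"jaw":100},
  {"dp":[100,60,-110],"roll":0,"jaw":100},
  {"dp":[150,90,-110],"roll":0,"jaw":100},
])

```text
time_s: 28.65
tcp_pos: [0.5137, 0.0131, 0.1991]
eef_rot: [-179.9, 0.0, -99.1]
contact_force: [0.6, -0.8, 0.2]
gripper_width: 0.0878
gripper_force: 0.0
```

Request:
send_rows([
  {"dp":[50,30,0],"roll":0,"jaw":100},
  {"dp":[100,60,0],"roll":0,"jaw":100},
  {"dp":[150,75,0],"roll":0,"jaw":100},
  {"dp":[200,75,0],"roll":0,"jaw":100},
  {"dp":[200,75,0],"roll":0,"jaw":100},
])

```text
time_s: 29.28
tcp_pos: [0.4082, -0.1739, 0.1989]
eef_rot: [-180.0, -0.0, -99.4]
contact_force: [0.1, 0.5, -0.6]
gripper_width: 0.0879
gripper_force: 0.0
```

```bash
python3 - <<'E'
from h import *
state();print([q[2] for q in lids(cap('top'),40)]);
for q in lids2(cap('scene')): print('sc',q,tochest(q[1]))
print('D',rel((.389,-.278),.18))
E
```

```text
tcp [ 0.409  -0.1719  0.1987] yaw [-1.7997e+02  1.0000e-02 -9.9220e+01] chest [-313.2   80.1] F [-0.9 -0.4  0.2] w 0.0877 t 29.375
[array([ 0.7  , -0.404]), array([ 0.643, -0.27 ]), array([ 0.576, -0.158]), array([ 0.577, -0.398]), array([ 0.455, -0.422]), array([ 0.386, -0.278])]
sc (1674, array([ 0.376, -0.113])) [-260.2  122. ]
sc (235, array([0.451, 0.183])) [43.9 94.8]
sc (270, array([ 0.387, -0.277])) [-420.4   85.2]
sc (268, array([ 0.457, -0.422])) [-552.5   -6.8]
sc (294, array([0.619, 0.153])) [ 40.9 -75.8]
sc (611, array([ 0.583, -0.159])) [-272.9  -89.6]
sc (286, array([ 0.58 , -0.397])) [-508.4 -124.3]
sc (685, array([ 0.654, -0.271])) [-372.3 -177.5]
sc (371, array([ 0.701, -0.405])) [-497.2 -245.1]
D ([108.9, 3.2, 18.6], 'turn', 0.0)
```

Request:
send_rows([
  {"dp":[55,2,0],"roll":0,"jaw":100},
  {"dp":[109,4,0],"roll":0,"jaw":100},
  {"dp":[109,4,0],"roll":0,"jaw":100},
  {"dp":[109,4,50],"roll":0,"jaw":100},
  {"dp":[109,4,60],"roll":0,"jaw":100},
])

```text
time_s: 30.1
tcp_pos: [0.3865, -0.2768, 0.1363]
eef_rot: [179.7, 0.1, -99.0]
contact_force: [0.3, 0.4, 1.3]
gripper_width: 0.0878
gripper_force: 0.0
```

Request:
send_rows([
  {"dp":[0,0,30],"roll":0,"jaw":100},
  {"dp":[0,0,58],"roll":0,"jaw":100},
  {"dp":[0,0,58],"roll":0,"jaw":100},
  {"dp":[0,0,58],"roll":0,"jaw":30},
  {"dp":[0,0,58],"roll":0,"jaw":30},
])

```text
time_s: 30.72
tcp_pos: [0.389, -0.2785, 0.082]
eef_rot: [-179.9, -0.0, -99.1]
contact_force: [0.2, 0.2, 0.8]
gripper_width: 0.073
gripper_force: 0.0
```

Request:
send_rows([
  {"dp":[0,0,0],"roll":0,"jaw":30},
  {"dp":[0,0,0],"roll":0,"jaw":30},
  {"dp":[0,0,0],"roll":0,"jaw":30},
])

```text
time_s: 31.1
tcp_pos: [0.3886, -0.2787, 0.0812]
eef_rot: [-179.9, -0.0, -99.1]
contact_force: [1.1, 1.3, 5.5]
gripper_width: 0.0537
gripper_force: 30.0
```

Request:
send_rows([
  {"dp":[0,0,-40],"roll":0,"jaw":30},
  {"dp":[0,0,-90],"roll":0,"jaw":30},
  {"dp":[0,0,-120],"roll":0,"jaw":30},
  {"dp":[0,0,-120],"roll":0,"jaw":30},
])

```text
time_s: 31.6
tcp_pos: [0.3887, -0.2787, 0.2024]
eef_rot: [-179.8, -0.0, -99.1]
contact_force: [0.3, -0.1, -2.8]
gripper_width: 0.0536
gripper_force: 30.0
```

```bash
python3 - <<'E'
from h import *
state();w=cap('wrist');h=cv2.cvtColor(w['image'],cv2.COLOR_BGR2HSV)
print([(v,h[v,280].tolist()) for v in range(180,245,4)]);print('bay',rel(chest(-.0345,.084),.16))
E
```

```text
tcp [ 0.3871 -0.2781  0.1997] yaw [ 1.7993e+02  5.0000e-02 -9.9140e+01] chest [-421.5   85. ] F [ 0.   0.7 -3.6] w 0.0535 t 31.7
[(180, [14, 117, 209]), (184, [14, 119, 208]), (188, [14, 118, 204]), (192, [14, 118, 201]), (196, [15, 88, 166]), (200, [14, 44, 139]), (204, [12, 42, 141]), (208, [13, 46, 140]), (212, [15, 42, 212]), (216, [26, 41, 107]), (220, [32, 45, 97]), (224, [33, 38, 136]), (228, [17, 153, 102]), (232, [17, 149, 108]), (236, [17, 148, 219]), (240, [17, 149, 206]), (244, [17, 147, 206])]
bay ([-386.9, -1.0, 39.2], 'turn', -0.0)
```

Request:
send_rows([
  {"dp":[-60,0,0],"roll":0,"jaw":30},
  {"dp":[-120,0,0],"roll":0,"jaw":30},
  {"dp":[-180,0,0],"roll":0,"jaw":30},
  {"dp":[-240,0,0],"roll":0,"jaw":30},
  {"dp":[-300,0,0],"roll":0,"jaw":30},
])

```text
time_s: 32.38
tcp_pos: [0.4345, 0.0194, 0.1993]
eef_rot: [179.9, -0.1, -99.1]
contact_force: [1.2, -0.6, -2.8]
gripper_width: 0.0533
gripper_force: 30.0
```

Request:
send_rows([
  {"dp":[-60,-1,0],"roll":0,"jaw":30},
  {"dp":[-87,-1,0],"roll":0,"jaw":30},
  {"dp":[-87,-1,20],"roll":0,"jaw":30},
  {"dp":[-87,-1,38],"roll":0,"jaw":30},
  {"dp":[-87,-1,38],"roll":0,"jaw":30},
])

```text
time_s: 33.0
tcp_pos: [0.4485, 0.1026, 0.1601]
eef_rot: [179.7, -0.2, -99.1]
contact_force: [-0.4, 0.7, -1.4]
gripper_width: 0.0533
gripper_force: 30.0
```

Request:
send_rows([
  {"dp":[0,0,0],"roll":0,"jaw":30},
  {"dp":[0,0,0],"roll":0,"jaw":30},
])

```text
time_s: 33.25
tcp_pos: [0.4505, 0.1036, 0.1631]
eef_rot: [-180.0, 0.0, -99.1]
contact_force: [0.7, -0.2, -2.2]
gripper_width: 0.0537
gripper_force: 30.0
```

```bash
python3 - <<'E'
from h import *
state();w=cap('wrist','w13.png');grid(w);print('bay',rel(chest(-.0345,.084),.16))
h=cv2.cvtColor(w['image'],cv2.COLOR_BGR2HSV);print([(v,h[v,280].tolist(),tochest(onz(w,280,v,.06))[0]) for v in range(130,245,4)])
E
```

```text
tcp [0.4504 0.1036 0.1631] yaw [-1.7996e+02  4.0000e-02 -9.9120e+01] chest [-34.6  82.8] F [-1.4  0.3 -4.1] w 0.0536 t 33.35
strip (-112, -60) x [-76.7 -73.4 -69.2]
strip (-25, 25) x [-75.9 -72.6 -68.4]
strip (60, 112) x [-74.3 -71.8 -68.4]
cross -42 y [-49.3 -42.9 -36. ]
cross 42 y [34.6 41.5 51.6]
bay ([-0.1, 1.2, 3.0], 'turn', -0.0)
[(130, [9, 147, 161], np.float64(-109.8)), (134, [9, 149, 169], np.float64(-106.7)), (138, [10, 147, 173], np.float64(-103.6)), (142, [9, 149, 169], np.float64(-100.4)), (146, [10, 148, 167], np.float64(-97.2)), (150, [12, 62, 148], np.float64(-94.0)), (154, [19, 29, 217], np.float64(-90.8)), (158, [17, 33, 70], np.float64(-87.5)), (162, [11, 156, 165], np.float64(-84.2)), (166, [11, 152, 163], np.float64(-80.9)), (170, [11, 152, 166], np.float64(-77.6)), (174, [16, 104, 216], np.float64(-74.3)), (178, [19, 95, 240], np.float64(-70.9)), (182, [14, 119, 206], np.float64(-67.5)), (186, [11, 149, 159], np.float64(-64.1)), (190, [11, 151, 174], np.float64(-60.7)), (194, [14, 83, 139], np.float64(-57.3)), (198, [14, 43, 142], np.float64(-53.8)), (202, [13, 43, 143], np.float64(-50.3)), (206, [14, 43, 142], np.float64(-46.7)), (210, [14, 46, 184], np.float64(-43.2)), (214, [24, 34, 143], np.float64(-39.6)), (218, [35, 49, 99], np.float64(-36.0)), (222, [32, 46, 100], np.float64(-32.4)), (226, [17, 44, 150], np.float64(-28.8)), (230, [17, 148, 107], np.float64(-25.1)), (234, [17, 151, 101], np.float64(-21.4)), (238, [17, 148, 204], np.float64(-17.7)), (242, [17, 147, 206], np.float64(-13.9))]
```

Request:
send_rows([
  {"dp":[1.5,1,0],"roll":0,"jaw":30},
  {"dp":[1.5,1,10],"roll":0,"jaw":30},
  {"dp":[1.5,1,20],"roll":0,"jaw":30},
  {"dp":[1.5,1,30],"roll":0,"jaw":30},
  {"dp":[1.5,1,30],"roll":0,"jaw":30},
])

```text
time_s: 34.02
tcp_pos: [0.4483, 0.1018, 0.1314]
eef_rot: [179.9, -0.1, -99.1]
contact_force: [0.2, -0.6, -2.0]
gripper_width: 0.0537
gripper_force: 30.0
```

```bash
python3 - <<'E'
from h import *
state();
E
```

```text
tcp [0.449  0.1022 0.1324] yaw [ 1.7999e+02 -3.0000e-02 -9.9100e+01] chest [-36.2  84. ] F [-0.5 -0.1 -2.7] w 0.0534 t 34.125
```

Request:
send_rows([
  {"dp":[0,0,15],"roll":0,"jaw":30},
  {"dp":[0,0,30],"roll":0,"jaw":30},
  {"dp":[0,0,40],"roll":0,"jaw":30},
  {"dp":[0,0,41],"roll":0,"jaw":30},
  {"dp":[0,0,42],"roll":0,"jaw":30},
])

```text
time_s: 34.75
tcp_pos: [0.4493, 0.1024, 0.0909]
eef_rot: [-180.0, 0.0, -99.1]
contact_force: [-0.5, -0.1, -1.7]
gripper_width: 0.054
gripper_force: 30.0
```

Request:
send_rows([
  {"dp":[0,0,1],"roll":0,"jaw":30},
  {"dp":[0,0,1.5],"roll":0,"jaw":30},
  {"dp":[0,0,1.5],"roll":0,"jaw":80},
  {"dp":[0,0,1.5],"roll":0,"jaw":80},
  {"dp":[0,0,1.5],"roll":0,"jaw":80},
])

```text
time_s: 35.38
tcp_pos: [0.4491, 0.1023, 0.0892]
eef_rot: [-180.0, 0.0, -99.1]
contact_force: [0.1, 0.8, -0.7]
gripper_width: 0.0696
gripper_force: 0.0
```

Request:
send_rows([
  {"dp":[0,0,-40],"roll":0,"jaw":80},
  {"dp":[0,0,-90],"roll":0,"jaw":100},
  {"dp":[40,0,-110],"roll":0,"jaw":100},
  {"dp":[100,-10,-110],"roll":0,"jaw":100},
  {"dp":[160,-20,-110],"roll":0,"jaw":100},
])

```text
time_s: 36.0
tcp_pos: [0.4434, -0.0602, 0.1998]
eef_rot: [-179.9, 0.0, -99.0]
contact_force: [1.7, -0.2, -0.3]
gripper_width: 0.0876
gripper_force: 0.0
```

Request:
send_rows([
  {"dp":[60,-15,0],"roll":0,"jaw":100},
  {"dp":[120,-30,0],"roll":0,"jaw":100},
  {"dp":[180,-40,0],"roll":0,"jaw":100},
  {"dp":[240,-50,0],"roll":0,"jaw":100},
  {"dp":[240,-50,0],"roll":0,"jaw":100},
])

```text
time_s: 36.62
tcp_pos: [0.4539, -0.3075, 0.1982]
eef_rot: [179.9, -0.0, -99.4]
contact_force: [-0.5, 0.8, -1.0]
gripper_width: 0.0875
gripper_force: 0.0
```

```bash
python3 - <<'E'
from h import *
state();print([q[2] for q in lids(cap('top'),40)]);
for q in lids2(cap('scene')): print('sc',q,tochest(q[1]))
print('B',rel((.4565,-.422),.18))
E
```

```text
tcp [ 0.4541 -0.3044  0.1985] yaw [ 1.7994e+02  2.0000e-02 -9.9240e+01] chest [-436.9   14.6] F [-0.8  0.3 -0. ] w 0.0881 t 36.725
[array([ 0.7  , -0.404]), array([ 0.672, -0.273]), array([ 0.447, -0.425])]
sc (2414, array([ 0.408, -0.203])) [-344.    76.2]
sc (229, array([0.439, 0.106])) [-34.   94.5]
sc (234, array([0.451, 0.182])) [42.9 94.6]
sc (267, array([ 0.457, -0.423])) [-553.5   -7. ]
sc (296, array([0.612, 0.16 ])) [ 46.7 -67.8]
sc (614, array([ 0.583, -0.159])) [-272.9  -89.6]
sc (287, array([ 0.579, -0.397])) [-508.5 -123.3]
sc (689, array([ 0.653, -0.271])) [-372.4 -176.5]
sc (61, array([0.732, 0.186])) [  91.3 -182.2]
sc (370, array([ 0.701, -0.405])) [-497.2 -245.1]
B ([117.1, -20.6, 19.0], 'turn', 0.0)
```

Request:
send_rows([
  {"dp":[58,-10,0],"roll":0,"jaw":100},
  {"dp":[117,-20.5,0],"roll":0,"jaw":100},
  {"dp":[117,-20.5,0],"roll":0,"jaw":100},
  {"dp":[117,-20.5,50],"roll":0,"jaw":100},
  {"dp":[117,-20.5,60],"roll":0,"jaw":100},
])

```text
time_s: 37.45
tcp_pos: [0.4552, -0.42, 0.1365]
eef_rot: [179.7, 0.1, -99.0]
contact_force: [-1.0, -0.4, 0.7]
gripper_width: 0.0877
gripper_force: 0.0
```

Request:
send_rows([
  {"dp":[0,0,30],"roll":0,"jaw":100},
  {"dp":[0,0,58],"roll":0,"jaw":100},
  {"dp":[0,0,58],"roll":0,"jaw":100},
  {"dp":[0,0,58],"roll":0,"jaw":30},
  {"dp":[0,0,58],"roll":0,"jaw":30},
])

```text
time_s: 38.08
tcp_pos: [0.4575, -0.4229, 0.0829]
eef_rot: [-179.9, -0.1, -99.1]
contact_force: [-0.8, 0.2, -0.3]
gripper_width: 0.0726
gripper_force: 0.0
```

Request:
send_rows([
  {"dp":[0,0,0],"roll":0,"jaw":30},
  {"dp":[0,0,0],"roll":0,"jaw":30},
  {"dp":[0,0,0],"roll":0,"jaw":30},
])

```text
time_s: 38.45
tcp_pos: [0.4567, -0.4229, 0.0816]
eef_rot: [-180.0, -0.0, -99.1]
contact_force: [0.2, 1.2, 4.0]
gripper_width: 0.0535
gripper_force: 30.0
```

Request:
send_rows([
  {"dp":[0,0,-40],"roll":0,"jaw":30},
  {"dp":[0,0,-90],"roll":0,"jaw":30},
  {"dp":[0,0,-120],"roll":0,"jaw":30},
  {"dp":[0,0,-120],"roll":0,"jaw":30},
])

```text
time_s: 38.95
tcp_pos: [0.4573, -0.4231, 0.2032]
eef_rot: [-179.8, -0.1, -99.1]
contact_force: [0.4, -0.6, -4.8]
gripper_width: 0.0537
gripper_force: 30.0
```

```bash
python3 - <<'E'
from h import *
state();w=cap('wrist');h=cv2.cvtColor(w['image'],cv2.COLOR_BGR2HSV)
print([(v,h[v,280].tolist()) for v in range(188,240,4)]);print('bay',rel(chest(-.0375,-.085),.16))
cv2.imwrite('pics/m14.png',cv2.resize(cap('scene')['image'][150:290,240:410],(680,560),interpolation=cv2.INTER_CUBIC))
E
```

```text
tcp [ 0.4557 -0.422   0.1997] yaw [ 1.7992e+02  8.0000e-02 -9.9140e+01] chest [-552.7   -5.6] F [-0.4 -0.2 -4.5] w 0.0535 t 39.05
[(188, [15, 118, 201]), (192, [15, 117, 202]), (196, [18, 67, 141]), (200, [14, 43, 129]), (204, [14, 45, 130]), (208, [14, 45, 126]), (212, [17, 29, 167]), (216, [30, 46, 94]), (220, [30, 44, 93]), (224, [25, 17, 167]), (228, [17, 146, 105]), (232, [17, 147, 154]), (236, [17, 147, 211])]
bay ([-515.2, -79.4, 39.0], 'turn', -0.0)
```

View pics/m14.png

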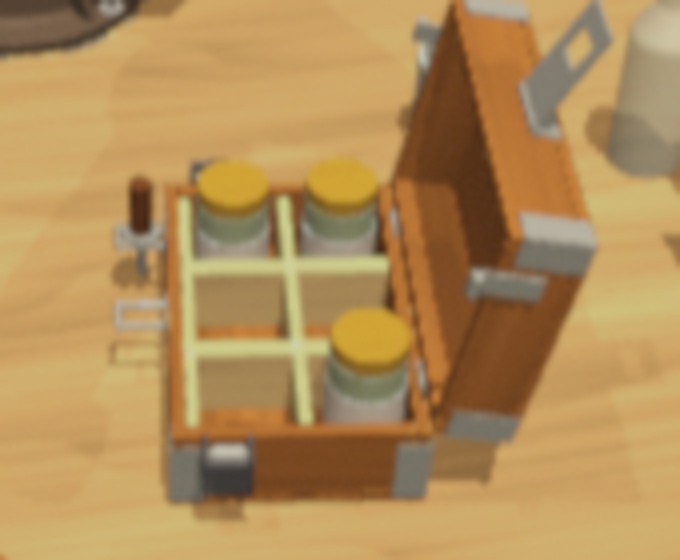

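Request:
send_rows([
  {"dp":[-58,-9,0],"roll":0,"jaw":30},
  {"dp":[-116,-18,0],"roll":0,"jaw":30},
  {"dp":[-174,-27,0],"roll":0,"jaw":30},
  {"dp":[-232,-36,0],"roll":0,"jaw":30},
  {"dp":[-290,-45,0],"roll":0,"jaw":30},
])

```text
time_s: 39.78
tcp_pos: [0.5464, -0.1415, 0.1996]
eef_rot: [179.9, -0.0, -99.1]
contact_force: [1.0, -0.3, -2.4]
gripper_width: 0.0538
gripper_force: 30.0
```

Request:
send_rows([
  {"dp":[-58,-9,0],"roll":0,"jaw":30},
  {"dp":[-116,-18,0],"roll":0,"jaw":30},
  {"dp":[-174,-27,0],"roll":0,"jaw":30},
  {"dp":[-224,-34,0],"roll":0,"jaw":30},
  {"dp":[-224,-34,0],"roll":0,"jaw":30},
])

```text
time_s: 40.4
tcp_pos: [0.616, 0.0756, 0.1987]
eef_rot: [179.9, -0.1, -98.9]
contact_force: [-0.2, 0.0, -3.6]
gripper_width: 0.0535
gripper_force: 30.0
```

Request:
send_rows([
  {"dp":[0,0,20],"roll":0,"jaw":30},
  {"dp":[0,0,38],"roll":0,"jaw":30},
  {"dp":[0,0,38],"roll":0,"jaw":30},
  {"dp":[0,0,38],"roll":0,"jaw":30},
])

```text
time_s: 40.9
tcp_pos: [0.6159, 0.072, 0.1631]
eef_rot: [180.0, -0.0, -99.1]
contact_force: [-0.4, 0.2, -3.3]
gripper_width: 0.0534
gripper_force: 30.0
```

```bash
python3 - <<'E'
from h import *
state();w=cap('wrist','w15.png');grid(w)
h=cv2.cvtColor(w['image'],cv2.COLOR_BGR2HSV);print([(v,h[v,285].tolist(),tochest(onz(w,285,v,.06))[0]) for v in range(162,206,4)])
E
```

```text
tcp [0.6162 0.0722 0.1637] yaw [-1.7995e+02  2.0000e-02 -9.9120e+01] chest [-39.3 -85.9] F [ 0.1 -0.  -3.1] w 0.0532 t 41.0
strip (-112, -60) x [-76.4 -73.  -70.5]
strip (-25, 25) x [-75.6 -72.2 -69.6]
strip (60, 112) x [-74.  -70.5 -55.8]
cross -42 y [-53.4 -43.7 -36.6]
cross 42 y [34.7 41.  47.5]
[(162, [10, 147, 85], np.float64(-88.9)), (166, [11, 151, 167], np.float64(-85.6)), (170, [11, 150, 158], np.float64(-82.3)), (174, [11, 149, 163], np.float64(-78.9)), (178, [19, 95, 243], np.float64(-75.6)), (182, [19, 96, 238], np.float64(-72.2)), (186, [11, 147, 158], np.float64(-68.8)), (190, [11, 149, 149], np.float64(-65.3)), (194, [14, 78, 143], np.float64(-61.9)), (198, [12, 42, 135], np.float64(-58.4)), (202, [14, 43, 135], np.float64(-54.9))]
```

Request:
send_rows([
  {"dp":[-1,0,0],"roll":0,"jaw":30},
  {"dp":[-1,0,10],"roll":0,"jaw":30},
  {"dp":[-1,0,20],"roll":0,"jaw":30},
  {"dp":[-1,0,30],"roll":0,"jaw":30},
  {"dp":[-1,0,30],"roll":0,"jaw":30},
])

```text
time_s: 41.68
tcp_pos: [0.6152, 0.0731, 0.1316]
eef_rot: [179.9, -0.1, -99.1]
contact_force: [0.4, 0.3, -3.7]
gripper_width: 0.0536
gripper_force: 30.0
```

```bash
python3 - <<'E'
from h import *
state();
E
```

```text
tcp [0.616  0.0733 0.1329] yaw [ 1.7999e+02 -2.0000e-02 -9.9100e+01] chest [-38.3 -85.5] F [ 0.4  0.1 -2.9] w 0.0534 t 41.775
```

Request:
send_rows([
  {"dp":[0,0,15],"roll":0,"jaw":30},
  {"dp":[0,0,30],"roll":0,"jaw":30},
  {"dp":[0,0,40],"roll":0,"jaw":30},
  {"dp":[0,0,42],"roll":0,"jaw":30},
  {"dp":[0,0,42.5],"roll":0,"jaw":30},
])

```text
time_s: 42.4
tcp_pos: [0.6161, 0.0734, 0.0905]
eef_rot: [-180.0, -0.0, -99.1]
contact_force: [-0.7, -0.5, -3.0]
gripper_width: 0.054
gripper_force: 30.0
```

Request:
send_rows([
  {"dp":[0,0,1],"roll":0,"jaw":30},
  {"dp":[0,0,1.5],"roll":0,"jaw":30},
  {"dp":[0,0,1.5],"roll":0,"jaw":80},
  {"dp":[0,0,1.5],"roll":0,"jaw":80},
  {"dp":[0,0,1.5],"roll":0,"jaw":80},
])

```text
time_s: 43.02
tcp_pos: [0.6161, 0.0735, 0.0891]
eef_rot: [-180.0, 0.0, -99.1]
contact_force: [0.2, -0.4, 1.0]
gripper_width: 0.0698
gripper_force: 0.0
```

Request:
send_rows([
  {"dp":[0,0,-40],"roll":0,"jaw":80},
  {"dp":[0,0,-90],"roll":0,"jaw":80},
  {"dp":[0,0,-150],"roll":0,"jaw":0},
  {"dp":[50,30,-200],"roll":0,"jaw":0},
  {"dp":[100,60,-230],"roll":0,"jaw":0},
])

```text
time_s: 43.65
tcp_pos: [0.5502, -0.0049, 0.3124]
eef_rot: [-179.9, 0.0, -99.0]
contact_force: [0.5, -1.4, 0.0]
gripper_width: 0.0457
gripper_force: 0.0
```

Request:
send_rows([
  {"dp":[30,50,0],"roll":0,"jaw":0},
  {"dp":[30,100,0],"roll":0,"jaw":0},
  {"dp":[30,140,0],"roll":0,"jaw":0},
  {"dp":[30,140,0],"roll":0,"jaw":0},
  {"dp":[30,140,0],"roll":0,"jaw":0},
])

```text
time_s: 44.28
tcp_pos: [0.4078, -0.0118, 0.3111]
eef_rot: [-179.9, 0.0, -99.1]
contact_force: [-0.4, -0.4, 0.7]
gripper_width: 0.0011
gripper_force: 0.0
```

```bash
python3 - <<'E'
from h import *
state()
for q in lids2(cap('scene')):
    p=tochest(q[1])
    if abs(p[0])<120: print('sc',q,p)
t=cap('top','t16.png')
for q in lids2(t): print('top',q,tochest(q[1]))
for b in((195,118),(60,118),(-56,118)): print(b,rel(chest(b[0]/1e3,b[1]/1e3),.3))
E
```

```text
tcp [ 0.4081 -0.0119  0.3105] yaw [ 1.7999e+02 -1.0000e-02 -9.9120e+01] chest [-155.3  106.3] F [-0.3 -0.6 -0.4] w 0.0005 t 44.375
sc (224, array([0.44 , 0.105])) [-34.8  93.3]
sc (235, array([0.451, 0.183])) [43.9 94.8]
sc (297, array([0.612, 0.159])) [ 45.7 -68. ]
sc (299, array([0.607, 0.074])) [-39.  -76.5]
top (181, array([ 0.699, -0.404])) [-496.5 -242.9]
top (207, array([ 0.649, -0.281])) [-382.9 -174.1]
top (181, array([ 0.576, -0.397])) [-509.  -120.4]
(195, 118) ([-350.4, 11.9, 10.2], 'turn', -0.0)
(60, 118) ([-215.4, 11.8, 10.2], 'turn', -0.0)
(-56, 118) ([-99.4, 11.7, 10.2], 'turn', -0.0)
```

All four slim jars are standing in bays. Next I go round behind the lid, near its +y end and clear of the hasp.

Request:
send_rows([
  {"dp":[-60,2,0],"roll":0,"jaw":0},
  {"dp":[-120,4,0],"roll":0,"jaw":0},
  {"dp":[-180,6,0],"roll":0,"jaw":0},
  {"dp":[-240,8,0],"roll":0,"jaw":0},
  {"dp":[-300,10,0],"roll":0,"jaw":0},
])

```text
time_s: 45.1
tcp_pos: [0.4455, 0.2881, 0.31]
eef_rot: [180.0, -0.1, -99.1]
contact_force: [1.6, -1.0, 0.1]
gripper_width: 0.0007
gripper_force: 0.0
```

Request:
send_rows([
  {"dp":[-58,2,0],"roll":0,"jaw":0},
  {"dp":[-58,2,0],"roll":0,"jaw":0},
  {"dp":[-58,2,40],"roll":0,"jaw":0},
  {"dp":[-58,2,82],"roll":0,"jaw":0},
  {"dp":[-58,2,82],"roll":0,"jaw":0},
])

```text
time_s: 45.72
tcp_pos: [0.4514, 0.3415, 0.2253]
eef_rot: [179.8, -0.4, -99.2]
contact_force: [-0.3, -1.0, 0.6]
gripper_width: -0.0001
gripper_force: 0.0
```

```bash
python3 - <<'E'
from h import *
state()
E
```

```text
tcp [0.4531 0.3434 0.2295] yaw [-1.7996e+02 -3.0000e-02 -9.9120e+01] chest [202.6 118. ] F [ 0.9 -0.1  0.7] w 0.0004 t 45.825
```

Request:
send_rows([
  {"dp":[22,0,4],"roll":0,"jaw":0},
  {"dp":[42,0,4],"roll":0,"jaw":0},
  {"dp":[62,0,1],"roll":0,"jaw":0},
  {"dp":[82,0,-3],"roll":0,"jaw":0},
  {"dp":[100,0,-5],"roll":0,"jaw":0},
])

```text
time_s: 46.45
tcp_pos: [0.4376, 0.2449, 0.2361]
eef_rot: [-179.8, 0.2, -99.1]
contact_force: [0.9, 2.9, 4.8]
gripper_width: 0.0006
gripper_force: 2.5
```

Request:
send_rows([
  {"dp":[20,0,-1],"roll":0,"jaw":0},
  {"dp":[42,0,0],"roll":0,"jaw":0},
  {"dp":[58,0,4],"roll":0,"jaw":0},
  {"dp":[74,0,11],"roll":0,"jaw":0},
  {"dp":[74,0,11],"roll":0,"jaw":0},
])

```text
time_s: 47.08
tcp_pos: [0.4238, 0.1697, 0.2216]
eef_rot: [179.9, -0.1, -99.2]
contact_force: [-0.4, 1.2, 1.5]
gripper_width: 0.0002
gripper_force: 0.7
```

```bash
python3 - <<'E'
from h import *
state();a=cap('scene')['image'][100:290,230:430];cv2.imwrite('pics/m17.png',cv2.resize(a,(600,570),interpolation=cv2.INTER_CUBIC))
E
```

```text
tcp [0.4244 0.1711 0.2222] yaw [ 1.7994e+02 -7.0000e-02 -9.9140e+01] chest [ 28.  119.2] F [-0.7  1.   2.4] w 0.0005 t 47.175
```

View pics/m17.png

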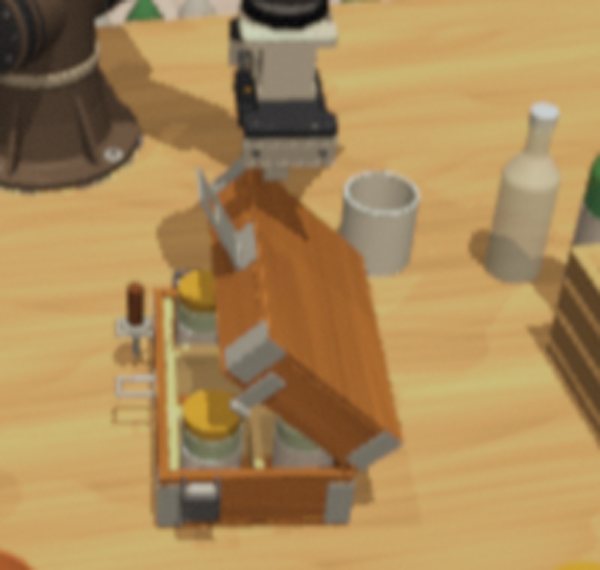

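The lid is about half closed and following the fingertips, and the jars beneath are upright. I'll carry on along the arc.

Request:
send_rows([
  {"dp":[14,0,7],"roll":0,"jaw":0},
  {"dp":[27,0,15],"roll":0,"jaw":0},
  {"dp":[40,0,24],"roll":0,"jaw":0},
  {"dp":[51,0,35],"roll":0,"jaw":0},
  {"dp":[61,0,47],"roll":0,"jaw":0},
])

```text
time_s: 47.85
tcp_pos: [0.4148, 0.1104, 0.1748]
eef_rot: [180.0, -0.0, -99.1]
contact_force: [-0.7, 2.6, 2.2]
gripper_width: 0.0004
gripper_force: 1.3
```

Request:
send_rows([
  {"dp":[9,0,13],"roll":0,"jaw":0},
  {"dp":[17,0,25],"roll":0,"jaw":0},
  {"dp":[21,0,32],"roll":0,"jaw":0},
  {"dp":[21,0,32],"roll":0,"jaw":0},
])

```text
time_s: 48.35
tcp_pos: [0.4112, 0.0898, 0.1427]
eef_rot: [179.9, -0.1, -99.1]
contact_force: [0.3, -0.2, 0.2]
gripper_width: 0.0004
gripper_force: 0.0
```

```bash
python3 - <<'E'
from h import *
state()
E
```

```text
tcp [0.4113 0.09   0.143 ] yaw [ 1.7994e+02 -8.0000e-02 -9.9120e+01] chest [-54.3 119.3] F [-0.4  0.8  0.4] w 0.0002 t 48.45
```

Request:
send_rows([
  {"dp":[2,0,3],"roll":0,"jaw":0},
  {"dp":[2,0,6],"roll":0,"jaw":0},
  {"dp":[2,0,6],"roll":0,"jaw":0},
])

```text
time_s: 48.82
tcp_pos: [0.4112, 0.0884, 0.1373]
eef_rot: [180.0, -0.0, -99.1]
contact_force: [-0.2, 0.3, -1.1]
gripper_width: 0.0006
gripper_force: 0.0
```

Request:
send_rows([
  {"dp":[0,0,2],"roll":0,"jaw":0},
  {"dp":[0,0,3],"roll":0,"jaw":0},
  {"dp":[0,0,3],"roll":0,"jaw":0},
])

```text
time_s: 49.2
tcp_pos: [0.4114, 0.0886, 0.1346]
eef_rot: [180.0, -0.0, -99.1]
contact_force: [-0.7, -1.6, 1.3]
gripper_width: 0.0005
gripper_force: 1.0
```

```bash
python3 - <<'E'
from h import *
state();c=cap('wrist','w18.png');c=cap('top','t18.png');cap('scene','s18.png')
E
```

```text
tcp [0.4113 0.0886 0.1346] yaw [ 1.7999e+02 -1.0000e-02 -9.9110e+01] chest [-55.6 119. ] F [-1.6 -0.7  1.8] w 0.0004 t 49.3
```

Request:
send_rows([
  {"dp":[0,0,1],"roll":0,"jaw":0},
  {"dp":[0,0,1],"roll":0,"jaw":0},
])

```text
time_s: 49.7
tcp_pos: [0.4113, 0.0883, 0.1337]
eef_rot: [180.0, -0.0, -99.1]
contact_force: [-1.8, -2.0, 6.3]
gripper_width: 0.0003
gripper_force: 2.6
```

Request:
send_rows([
  {"dp":[0,0,1],"roll":0,"jaw":0},
  {"dp":[0,0,1],"roll":0,"jaw":0},
])

```text
time_s: 49.95
tcp_pos: [0.4113, 0.0881, 0.1329]
eef_rot: [180.0, -0.1, -99.1]
contact_force: [-3.4, -3.9, 7.3]
gripper_width: 0.0004
gripper_force: 4.3
```

Request:
send_rows([
  {"dp":[0,0,1],"roll":0,"jaw":0},
  {"dp":[0,0,1],"roll":0,"jaw":0},
])

```text
time_s: 50.2
tcp_pos: [0.4112, 0.0878, 0.1321]
eef_rot: [180.0, -0.1, -99.1]
contact_force: [-4.5, -5.0, 11.6]
gripper_width: 0.0002
gripper_force: 6.0
```

Request:
send_rows([
  {"dp":[0,0,1],"roll":0,"jaw":0},
  {"dp":[0,0,1],"roll":0,"jaw":0},
])

```text
time_s: 50.45
tcp_pos: [0.4112, 0.0876, 0.1313]
eef_rot: [180.0, -0.1, -99.1]
contact_force: [-5.8, -6.6, 15.2]
gripper_width: 0.0011
gripper_force: 7.6
```

Request:
send_rows([
  {"dp":[0,0,1],"roll":0,"jaw":0},
  {"dp":[0,0,1],"roll":0,"jaw":0},
])

```text
time_s: 50.7
tcp_pos: [0.4112, 0.0874, 0.1305]
eef_rot: [180.0, -0.1, -99.1]
contact_force: [-6.3, -7.5, 18.4]
gripper_width: 0.0006
gripper_force: 9.3
```

```bash
python3 - <<'E'
from h import *
state();a=cap('scene')['image'][120:280,240:400];w=cap('wrist')['image']
cv2.imwrite('pics/m19.png',np.hstack([cv2.resize(a,(420,420),interpolation=cv2.INTER_CUBIC),cv2.resize(w[:330],(380,420))]))
E
```

```text
tcp [0.4112 0.0874 0.1306] yaw [ 1.7999e+02 -1.4000e-01 -9.9080e+01] chest [-56.8 119. ] F [-6.1 -7.9 19.2] w 0.0003 t 50.8
```

View pics/m19.png

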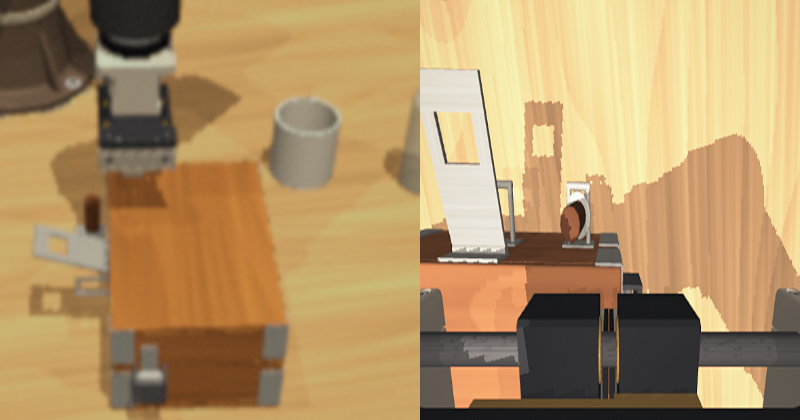

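The picture shows the lid shut with the catch over its edge. The hasp is sticking straight out from the front over the staple at about (70,250) in the left half, and the pin still stands in its eye. I'll lift off and check that the lid holds.

Request:
send_rows([
  {"dp":[0,0,-15],"roll":0,"jaw":0},
  {"dp":[0,0,-50],"roll":0,"jaw":0},
  {"dp":[0,0,-100],"roll":0,"jaw":0},
  {"dp":[0,0,-100],"roll":0,"jaw":0},
  {"dp":[0,0,-100],"roll":0,"jaw":0},
])

```text
time_s: 51.52
tcp_pos: [0.4113, 0.0888, 0.2293]
eef_rot: [180.0, 0.0, -99.1]
contact_force: [-0.2, -0.6, -0.1]
gripper_width: 0.0004
gripper_force: 0.0
```

```bash
cat >> h.py <<'E'
CH=chest(-.002,-.001); A=np.radians(80.2)
E
python3 - <<'E'
from h import *
state();c=cap('scene','s20.png')
a=cv2.imread('pics/s18.png').astype(int);d=np.abs(a-c['image'].astype(int)).sum(2)
# lid region away from the gripper: project lid top corners at -y half
poly=np.array([proj(c,[*chest(x,y),.12]) for x,y in((-.08,-.12),(.08,-.12),(.08,0),(-.08,0))]).astype(np.int32)
m=np.zeros(d.shape,np.uint8);cv2.fillPoly(m,[poly],1);print('diff mean',d[m>0].mean(),(d[m>0]>60).mean())
h=cv2.cvtColor(c['image'],cv2.COLOR_BGR2HSV);print('lid colour',np.median(h[m>0],0))
# hasp: light grey pixels in top view near front, at z~.1
t=cap('top','t20.png');h=cv2.cvtColor(t['image'],cv2.COLOR_BGR2HSV)
g=cv2.inRange(h,(0,0,90),(180,45,255));ys,xs=np.nonzero(g)
P=np.array([tochest(onz(t,x,y,.098)) for x,y in zip(xs,ys)]);k=(P[:,0]<-75)&(P[:,0]>-230)&(abs(P[:,1])<60)
print('top grey',k.sum(),np.percentile(P[k],[2,50,98],axis=0))
print('to',rel(chest(-.112,0),.2))
E
```

```text
tcp [0.4109 0.0884 0.2286] yaw [ 1.7992e+02 -6.0000e-02 -9.9120e+01] chest [-55.3 119.7] F [-0.3 -0.1  0.4] w 0.0003 t 51.625
diff mean 3.4233038348082596 0.0
lid colour [ 15. 182. 185.]
top grey 233 [[-159.136  -22.08 ]
 [-119.5     -1.8  ]
 [ -84.752   22.736]]
to ([58.1, -118.9, 28.6], 'turn', -0.0)
```

The lid holds by itself. The hasp lies roughly level, centred at y≈0. Next I go above it.

Request:
send_rows([
  {"dp":[20,-40,0],"roll":0,"jaw":0},
  {"dp":[40,-80,0],"roll":0.006,"jaw":0},
  {"dp":[58,-119,0],"roll":0.012,"jaw":0},
  {"dp":[58,-119,0],"roll":0.012,"jaw":0},
  {"dp":[58,-119,20],"roll":0.012,"jaw":0},
])

```text
time_s: 52.35
tcp_pos: [0.5203, 0.0124, 0.2095]
eef_rot: [-180.0, 0.0, -99.9]
contact_force: [-0.6, -0.9, -0.0]
gripper_width: 0.0008
gripper_force: 0.0
```

Request:
send_rows([
  {"dp":[0,0,25],"roll":0,"jaw":0},
  {"dp":[0,0,50],"roll":0,"jaw":0},
  {"dp":[0,0,70],"roll":0,"jaw":0},
  {"dp":[0,0,70],"roll":0,"jaw":0},
])

```text
time_s: 52.85
tcp_pos: [0.5181, 0.0125, 0.1379]
eef_rot: [179.8, -0.1, -99.8]
contact_force: [-0.4, -0.3, 0.8]
gripper_width: 0.0007
gripper_force: 0.0
```

```bash
python3 - <<'E'
from h import *
state();print('to',rel(chest(-.112,0),.08))
E
```

```text
tcp [0.5197 0.0128 0.1399] yaw [ 1.7999e+02 -2.0000e-02 -9.9760e+01] chest [-111.3   -0.3] F [-0.6  0.5  0.2] w 0.0006 t 52.95
to ([0.7, 0.3, 59.9], 'turn', -0.7)
```

Request:
send_rows([
  {"dp":[1,0,12],"roll":0,"jaw":0},
  {"dp":[1,0,24],"roll":0,"jaw":0},
  {"dp":[1,0,36],"roll":0,"jaw":0},
  {"dp":[1,0,44],"roll":0,"jaw":0},
  {"dp":[1,0,52],"roll":0,"jaw":0},
])

```text
time_s: 53.58
tcp_pos: [0.5194, 0.0115, 0.0869]
eef_rot: [180.0, -0.0, -99.8]
contact_force: [0.0, -0.7, 1.5]
gripper_width: 0.0005
gripper_force: 0.8
```

Request:
send_rows([
  {"dp":[0,0,5],"roll":0,"jaw":0},
  {"dp":[0,0,10],"roll":0,"jaw":0},
  {"dp":[0,0,10],"roll":0,"jaw":0},
])

```text
time_s: 53.95
tcp_pos: [0.5193, 0.0115, 0.0771]
eef_rot: [180.0, -0.0, -99.8]
contact_force: [0.8, -0.3, 0.8]
gripper_width: 0.0006
gripper_force: 0.1
```

```bash
python3 - <<'E'
from h import *
state()
E
```

```text
tcp [0.5195 0.0116 0.0775] yaw [179.99  -0.   -99.81] chest [-112.5   -0.3] F [-0.1 -0.1 -0.2] w 0.0006 t 54.05
```

Now push toward the chest.

Request:
send_rows([
  {"dp":[-4,0,0],"roll":0,"jaw":0},
  {"dp":[-8,0,0],"roll":0,"jaw":0},
  {"dp":[-11,0,0],"roll":0,"jaw":0},
  {"dp":[-13,0,0],"roll":0,"jaw":0},
  {"dp":[-13,0,0],"roll":0,"jaw":0},
])

```text
time_s: 54.68
tcp_pos: [0.5214, 0.0237, 0.0776]
eef_rot: [180.0, -0.1, -99.8]
contact_force: [0.7, -6.4, -0.2]
gripper_width: 0.0
gripper_force: 3.3
```

Request:
send_rows([
  {"dp":[-1,0,0],"roll":0,"jaw":0},
  {"dp":[-1,0,0],"roll":0,"jaw":0},
])

```text
time_s: 54.92
tcp_pos: [0.5214, 0.0238, 0.0776]
eef_rot: [179.9, -0.1, -99.8]
contact_force: [0.3, -11.2, 0.5]
gripper_width: 0.0004
gripper_force: 5.6
```

Request:
send_rows([
  {"dp":[-1,0,0],"roll":0,"jaw":0},
  {"dp":[-1,0,0],"roll":0,"jaw":0},
])

```text
time_s: 55.18
tcp_pos: [0.5214, 0.0239, 0.0776]
eef_rot: [179.9, -0.2, -99.8]
contact_force: [2.3, -17.5, 1.2]
gripper_width: 0.0001
gripper_force: 8.0
```

Request:
send_rows([
  {"dp":[8,0,0],"roll":0,"jaw":0},
  {"dp":[16,0,-10],"roll":0,"jaw":0},
  {"dp":[16,0,-60],"roll":0,"jaw":0},
  {"dp":[16,0,-110],"roll":0,"jaw":40},
  {"dp":[16,0,-150],"roll":0,"jaw":60},
])

```text
time_s: 55.8
tcp_pos: [0.5199, 0.0108, 0.2309]
eef_rot: [-179.8, 0.1, -99.8]
contact_force: [0.6, -0.7, -0.5]
gripper_width: 0.0149
gripper_force: 0.0
```

Request:
send_rows([
  {"dp":[0,40,0],"roll":0,"jaw":60},
  {"dp":[0,84,0],"roll":0,"jaw":60},
  {"dp":[0,84,0],"roll":0,"jaw":60},
  {"dp":[0,84,0],"roll":0,"jaw":60},
])

```text
time_s: 56.3
tcp_pos: [0.4372, 0.0253, 0.2287]
eef_rot: [-179.9, 0.1, -99.7]
contact_force: [0.6, 0.6, 0.5]
gripper_width: 0.0514
gripper_force: 0.0
```

```bash
python3 - <<'E'
from h import *
state();t=cap('top','t21.png');h=cv2.cvtColor(t['image'],cv2.COLOR_BGR2HSV)
g=cv2.inRange(h,(0,0,90),(180,45,255));ys,xs=np.nonzero(g)
P=np.array([tochest(onz(t,x,y,.098)) for x,y in zip(xs,ys)]);k=(P[:,0]<-75)&(P[:,0]>-230)&(abs(P[:,1])<40)
print('top grey',k.sum(),np.percentile(P[k],[2,50,98],axis=0))
w=cap('wrist','w21.png');h=cv2.cvtColor(w['image'],cv2.COLOR_BGR2HSV)
print('eye',proj(w,[*chest(-.102,.085),.1035]),proj(w,[*chest(-.102,.085),.0585]),'staple',proj(w,[*chest(-.102,0),.052]))
s=cap('scene','s21.png');h2=cv2.cvtColor(s['image'],cv2.COLOR_BGR2HSV)
for n,c,hh in(('w',w,h),('s',s,h2),('t',t,cv2.cvtColor(t['image'],cv2.COLOR_BGR2HSV))):
    p=proj(c,[*chest(-.102,.085),.1035]).astype(int);print(n,p,[hh[p[1]+d,p[0]].tolist() for d in(-6,-3,0,3,6,10)],[hh[p[1],p[0]+d].tolist() for d in(-20,-10,-5,5,10,20)])
E
```

```text
tcp [0.4374 0.0251 0.228 ] yaw [-1.7996e+02  3.0000e-02 -9.9800e+01] chest [-113.2   82.9] F [ 0.9  0.1 -0.4] w 0.0525 t 56.4
top grey 27 [[-173.84   -26.396]
 [-148.8     11.6  ]
 [ -76.56    30.74 ]]
eye [280.47325753 225.31440191] [280.13733846 213.93707486] staple [204.49789692 212.50595135]
w [280 225] [[10, 143, 107], [9, 145, 109], [10, 145, 111], [9, 143, 109], [9, 143, 109], [11, 145, 88]] [[10, 144, 85], [21, 23, 188], [10, 146, 108], [9, 145, 107], [21, 21, 170], [25, 17, 88]]
s [274 195] [[18, 133, 177], [18, 133, 182], [12, 170, 90], [12, 173, 65], [11, 180, 61], [10, 183, 60]] [[16, 143, 157], [17, 142, 156], [17, 142, 154], [19, 128, 191], [14, 183, 171], [14, 183, 180]]
t [293 222] [[14, 90, 74], [15, 85, 60], [15, 73, 42], [50, 19, 41], [0, 6, 43], [10, 16, 48]] [[15, 95, 89], [14, 81, 72], [16, 100, 56], [15, 26, 20], [10, 36, 21], [19, 113, 204]]
```

```bash
python3 - <<'E'
from h import *
im=cv2.imread('pics/w21.png');h=cv2.cvtColor(im,cv2.COLOR_BGR2HSV)
print([(v,h[v,280].tolist()) for v in range(196,262,3)])
print([(u,h[224,u].tolist()) for u in range(262,300,2)])
print([(u,h[212,u].tolist()) for u in range(190,222,2)], [(v,h[v,205].tolist()) for v in range(180,250,4)])
E
```

```text
[(196, [20, 27, 143]), (199, [16, 37, 150]), (202, [19, 22, 194]), (205, [21, 24, 199]), (208, [8, 150, 51]), (211, [8, 137, 54]), (214, [8, 137, 54]), (217, [9, 148, 110]), (220, [10, 145, 107]), (223, [10, 144, 110]), (226, [10, 144, 110]), (229, [10, 146, 108]), (232, [9, 146, 101]), (235, [11, 145, 88]), (238, [11, 144, 90]), (241, [11, 147, 87]), (244, [11, 152, 94]), (247, [11, 150, 131]), (250, [11, 150, 233]), (253, [12, 147, 235]), (256, [12, 146, 234]), (259, [11, 150, 242])]
[(262, [10, 147, 85]), (264, [11, 159, 85]), (266, [12, 48, 90]), (268, [14, 51, 65]), (270, [19, 24, 182]), (272, [10, 167, 93]), (274, [10, 147, 109]), (276, [10, 144, 110]), (278, [10, 145, 111]), (280, [10, 146, 112]), (282, [10, 145, 109]), (284, [9, 147, 106]), (286, [9, 144, 106]), (288, [10, 159, 101]), (290, [24, 22, 163]), (292, [13, 39, 92]), (294, [14, 58, 88]), (296, [11, 155, 84]), (298, [11, 171, 85])]
[(190, [14, 117, 202]), (192, [14, 138, 205]), (194, [30, 4, 255]), (196, [21, 19, 186]), (198, [14, 125, 215]), (200, [14, 119, 220]), (202, [14, 119, 217]), (204, [15, 119, 210]), (206, [14, 121, 188]), (208, [14, 119, 221]), (210, [15, 121, 231]), (212, [25, 14, 238]), (214, [24, 15, 239]), (216, [14, 105, 168]), (218, [15, 116, 228]), (220, [14, 118, 220])] [(180, [27, 69, 249]), (184, [27, 68, 249]), (188, [27, 68, 249]), (192, [27, 68, 249]), (196, [17, 27, 182]), (200, [21, 82, 242]), (204, [21, 90, 249]), (208, [15, 115, 228]), (212, [14, 119, 187]), (216, [25, 18, 86]), (220, [13, 44, 134]), (224, [23, 22, 94]), (228, [18, 27, 96]), (232, [19, 22, 91]), (236, [19, 26, 154]), (240, [20, 25, 122]), (244, [16, 47, 119]), (248, [16, 48, 118])]
```

The pin handle measures (280,225) in the wrist view, exactly where the rest eye should be. The staple bars sit at u = 195 and 213, and the hasp plate lies flat behind the staple. Next, grasp the pin.

Request:
send_rows([
  {"dp":[-11,2,0],"roll":0,"jaw":60},
  {"dp":[-11,2,40],"roll":0,"jaw":60},
  {"dp":[-11,2,80],"roll":0,"jaw":60},
  {"dp":[-11,2,80],"roll":0,"jaw":60},
  {"dp":[-11,2,80],"roll":0,"jaw":60},
], newtons=20)

```text
time_s: 57.18
tcp_pos: [0.4375, 0.0366, 0.1488]
eef_rot: [-179.9, 0.0, -99.8]
contact_force: [0.3, 0.2, 0.4]
gripper_width: 0.0522
gripper_force: 0.0
```

```bash
python3 - <<'E'
from h import *
state();print(rel(chest(-.102,.085),.087))
E
```

```text
tcp [0.4377 0.0367 0.1492] yaw [-1.7987e+02  8.0000e-02 -9.9780e+01] chest [-101.7   84.6] F [0.1 0.2 0.2] w 0.0529 t 57.275
([0.3, 0.4, 62.2], 'turn', -0.7)
```

Request:
send_rows([
  {"dp":[0,0,30],"roll":0,"jaw":60},
  {"dp":[0,0,55],"roll":0,"jaw":60},
  {"dp":[0,0,62],"roll":0,"jaw":60},
  {"dp":[0,0,62],"roll":0,"jaw":60},
  {"dp":[0,0,62],"roll":0,"jaw":5},
])

```text
time_s: 57.9
tcp_pos: [0.4374, 0.0365, 0.0867]
eef_rot: [-179.9, 0.1, -99.8]
contact_force: [0.0, -1.0, 0.8]
gripper_width: 0.0473
gripper_force: 0.0
```

Request:
send_rows([
  {"dp":[0,0,0],"roll":0,"jaw":5},
  {"dp":[0,0,0],"roll":0,"jaw":5},
  {"dp":[0,0,0],"roll":0,"jaw":5},
  {"dp":[0,0,0],"roll":0,"jaw":5},
  {"dp":[0,0,0],"roll":0,"jaw":5},
])

```text
time_s: 58.52
tcp_pos: [0.4366, 0.0361, 0.0857]
eef_rot: [-180.0, 0.0, -99.8]
contact_force: [-1.4, -0.5, 2.9]
gripper_width: 0.0175
gripper_force: 20.0
```

Request:
send_rows([
  {"dp":[0,0,-15],"roll":0,"jaw":5},
  {"dp":[0,0,-30],"roll":0,"jaw":5},
  {"dp":[0,0,-52],"roll":0,"jaw":5},
  {"dp":[0,0,-52],"roll":0,"jaw":5},
  {"dp":[0,0,-52],"roll":0,"jaw":5},
])

```text
time_s: 59.15
tcp_pos: [0.4361, 0.0359, 0.137]
eef_rot: [180.0, -0.0, -99.8]
contact_force: [0.7, 0.3, -1.7]
gripper_width: 0.0178
gripper_force: 20.0
```

```bash
python3 - <<'E'
from h import *
state();w=cap('wrist','w22.png');print(rel(chest(-.102,0),.14))
h=cv2.cvtColor(w['image'],cv2.COLOR_BGR2HSV)
print('proj tip axis',[proj(w,[*chest(-.102,.085),z]).round(0).tolist() for z in(.153,.11,.066)])
print([(v,h[v,280].tolist()) for v in range(176,262,4)])
E
```

```text
tcp [0.436  0.0358 0.1368] yaw [ 1.7993e+02 -5.0000e-02 -9.9810e+01] chest [-102.8   86.1] F [-0.4 -0.8 -0.8] w 0.0178 t 59.25
([-0.8, -86.0, -3.2], 'turn', -0.7)
proj tip axis [[276.0, 286.0], [277.0, 253.0], [277.0, 232.0]]
[(176, [14, 118, 214]), (180, [14, 118, 211]), (184, [14, 119, 210]), (188, [14, 118, 209]), (192, [14, 118, 208]), (196, [14, 118, 205]), (200, [14, 117, 203]), (204, [36, 10, 122]), (208, [23, 14, 150]), (212, [14, 119, 187]), (216, [15, 118, 194]), (220, [15, 117, 192]), (224, [15, 117, 192]), (228, [13, 64, 104]), (232, [21, 27, 181]), (236, [19, 27, 181]), (240, [8, 207, 37]), (244, [9, 145, 51]), (248, [9, 132, 52]), (252, [8, 135, 51]), (256, [10, 137, 52]), (260, [8, 57, 49])]
```

Request:
send_rows([
  {"dp":[0,-30,-4],"roll":0,"jaw":5},
  {"dp":[0,-60,-4],"roll":0,"jaw":5},
  {"dp":[0,-86,-4],"roll":0,"jaw":5},
  {"dp":[0,-86,-4],"roll":0,"jaw":5},
  {"dp":[0,-86,-4],"roll":0,"jaw":5},
])

```text
time_s: 59.92
tcp_pos: [0.5205, 0.0212, 0.1408]
eef_rot: [179.9, -0.0, -99.8]
contact_force: [-0.3, 0.4, -1.4]
gripper_width: 0.0175
gripper_force: 20.0
```

```bash
python3 - <<'E'
from h import *
state();w=cap('wrist','w23.png');print(rel(chest(-.102,0),.0865))
h=cv2.cvtColor(w['image'],cv2.COLOR_BGR2HSV)
P=[proj(w,[*chest(x,y),.0545]).round(0).tolist() for x,y in((-.121,0),(-.116,0),(-.11,.0105),(-.11,-.0105))];print('staple model end outer/inner, bars',P)
v=int(P[2][1]);print(v,[(u,h[v,u].tolist()) for u in range(240,320,3)])
u=int(P[0][0]);print([(v,h[v,u].tolist()) for v in range(190,250,3)])
E
```

```text
tcp [0.5205 0.0214 0.1413] yaw [ 1.7996e+02 -2.0000e-02 -9.9790e+01] chest [-102.7    0.3] F [ 0.3  0.2 -0.4] w 0.0172 t 60.025
([-0.6, -0.2, 55.0], 'turn', -0.7)
staple model end outer/inner, bars [[278.0, 203.0], [278.0, 209.0], [291.0, 216.0], [265.0, 216.0]]
216 [(240, [24, 85, 253]), (243, [19, 103, 237]), (246, [14, 118, 209]), (249, [14, 118, 212]), (252, [15, 120, 211]), (255, [14, 120, 219]), (258, [14, 118, 216]), (261, [14, 125, 225]), (264, [23, 24, 173]), (267, [30, 8, 132]), (270, [15, 117, 228]), (273, [15, 116, 227]), (276, [14, 115, 224]), (279, [15, 118, 223]), (282, [14, 118, 219]), (285, [15, 116, 230]), (288, [17, 34, 134]), (291, [18, 26, 179]), (294, [14, 119, 230]), (297, [14, 118, 221]), (300, [15, 117, 222]), (303, [14, 116, 219]), (306, [14, 118, 219]), (309, [14, 119, 217]), (312, [14, 119, 214]), (315, [14, 118, 207]), (318, [14, 117, 200])]
[(190, [15, 117, 220]), (193, [14, 118, 219]), (196, [14, 119, 219]), (199, [14, 118, 220]), (202, [16, 44, 138]), (205, [20, 25, 187]), (208, [14, 115, 188]), (211, [14, 119, 215]), (214, [15, 118, 223]), (217, [15, 117, 222]), (220, [15, 115, 223]), (223, [15, 118, 225]), (226, [18, 27, 95]), (229, [23, 22, 104]), (232, [21, 26, 183]), (235, [20, 26, 180]), (238, [18, 30, 168]), (241, [11, 146, 49]), (244, [9, 135, 51]), (247, [9, 137, 52])]
```

The staple lines up with the model in view. Lower the pin.

Request:
send_rows([
  {"dp":[0,0,12],"roll":0,"jaw":5},
  {"dp":[0,0,24],"roll":0,"jaw":5},
  {"dp":[0,0,34],"roll":0,"jaw":5},
  {"dp":[0,0,34],"roll":0,"jaw":5},
])

```text
time_s: 60.58
tcp_pos: [0.5222, 0.0204, 0.1089]
eef_rot: [-179.9, -0.1, -99.7]
contact_force: [-2.6, -6.5, 17.9]
gripper_width: 0.0174
gripper_force: 20.7
```

Request:
send_rows([
  {"dp":[0,0,10],"roll":0,"jaw":5},
  {"dp":[0,0,18],"roll":0,"jaw":5},
  {"dp":[0,0,20],"roll":0,"jaw":5},
  {"dp":[0,0,20.5],"roll":0,"jaw":5},
  {"dp":[0,0,20.5],"roll":0,"jaw":5},
])

```text
time_s: 61.2
tcp_pos: [0.5209, 0.0215, 0.0866]
eef_rot: [179.9, -0.0, -99.8]
contact_force: [1.1, -0.5, -0.6]
gripper_width: 0.0175
gripper_force: 26.9
```

```bash
python3 - <<'E'
from h import *
state()
E
```

```text
tcp [0.521  0.0214 0.0869] yaw [ 1.7997e+02 -1.0000e-02 -9.9800e+01] chest [-102.5   -0.2] F [-0.9  0.1  0.2] w 0.0174 t 61.3
```

Request:
send_rows([
  {"dp":[0,0,0],"roll":0,"jaw":25},
  {"dp":[0,0,0],"roll":0,"jaw":40},
  {"dp":[0,0,0],"roll":0,"jaw":60},
  {"dp":[0,0,0],"roll":0,"jaw":60},
])

```text
time_s: 61.8
tcp_pos: [0.5214, 0.0215, 0.0872]
eef_rot: [-180.0, 0.0, -99.8]
contact_force: [0.0, -0.8, -0.2]
gripper_width: 0.0464
gripper_force: 0.0
```

Request:
send_rows([
  {"dp":[0,0,-30],"roll":0,"jaw":60},
  {"dp":[0,0,-80],"roll":0,"jaw":60},
  {"dp":[12,0,-140],"roll":0,"jaw":60},
  {"dp":[12,0,-140],"roll":0,"jaw":60},
  {"dp":[12,0,-140],"roll":0,"jaw":60},
])

```text
time_s: 62.42
tcp_pos: [0.5189, 0.0096, 0.2271]
eef_rot: [-180.0, 0.0, -99.8]
contact_force: [-0.2, 0.5, -0.5]
gripper_width: 0.0527
gripper_force: 0.0
```

```bash
python3 - <<'E'
from h import *
state();w=cap('wrist','w24.png');h=cv2.cvtColor(w['image'],cv2.COLOR_BGR2HSV)
print('model top',proj(w,[*chest(-.102,0),.1035]),'collar front/back',proj(w,[*chest(-.116,0),.0585]),proj(w,[*chest(-.102,.014),.0585]))
p=proj(w,[*chest(-.102,0),.1035]).astype(int)
print([(v,h[v,p[0]].tolist()) for v in range(190,256,3)]);print([(u,h[p[1],u].tolist()) for u in range(p[0]-24,p[0]+26,2)])
s=cap('scene','s24.png');hs=cv2.cvtColor(s['image'],cv2.COLOR_BGR2HSV)
q=proj(s,[*chest(-.102,0),.1035]);q2=proj(s,[*chest(-.102,0),.0585]);print('scene handle model',q,q2)
m=cv2.inRange(hs,(0,60,20),(14,255,110));x0,y0=int(q[0])-15,int(q[1])-15;sub=m[y0:y0+40,x0:x0+28]
print('\n'.join(''.join('#' if b else '.' for b in row) for row in sub),x0,y0)
E
```

```text
tcp [0.5185 0.0095 0.2259] yaw [ 1.7989e+02 -5.0000e-02 -9.9810e+01] chest [-114.7    0.3] F [-0.9  0.3 -0.4] w 0.0524 t 62.525
model top [277.73803096 227.39972906] collar front/back [277.6927383  203.23270331] [290.43859697 215.72600064]
[(190, [14, 119, 219]), (193, [15, 117, 220]), (196, [15, 124, 231]), (199, [19, 22, 184]), (202, [14, 56, 127]), (205, [20, 24, 190]), (208, [12, 70, 80]), (211, [9, 144, 55]), (214, [9, 146, 54]), (217, [9, 137, 65]), (220, [10, 145, 107]), (223, [10, 146, 108]), (226, [10, 145, 111]), (229, [9, 147, 109]), (232, [9, 145, 109]), (235, [15, 36, 85]), (238, [18, 25, 150]), (241, [19, 29, 218]), (244, [20, 26, 89]), (247, [13, 23, 79]), (250, [13, 54, 100]), (253, [11, 149, 227])]
[(253, [11, 149, 87]), (255, [11, 170, 87]), (257, [30, 17, 90]), (259, [21, 28, 92]), (261, [20, 25, 91]), (263, [20, 25, 91]), (265, [17, 20, 88]), (267, [26, 17, 119]), (269, [9, 152, 104]), (271, [10, 149, 108]), (273, [9, 145, 109]), (275, [10, 147, 109]), (277, [10, 145, 111]), (279, [10, 147, 109]), (281, [9, 146, 108]), (283, [9, 145, 107]), (285, [9, 161, 103]), (
[... 711 characters left out ...]
...........#####.........
.............######.........
..............#####.........
.............######.........
..............######........
..............######........
..............#####.........
.............######.........
.............######.........
.............######.........
.............#######..#.....
.............######...#.....
..............#####...#.....
...............##.....#.....
............................
............................
............................
......................#.....
............................
......................#.....
............................
............................
............................
............................ 259 199
```

The wrist and scene views both put the pin handle exactly at its home height and position, upright. The hasp plate is flat behind it, and the gripper touches nothing. Handing in.

```bash
python3 - <<'E'
from h import *
a=cv2.imread('pics/s20.png').astype(int);b=cv2.imread('pics/s24.png').astype(int);c=r.capture('scene')
poly=np.array([proj(c,[*chest(x,y),.12]) for x,y in((-.07,-.12),(.08,-.12),(.08,-.02),(-.07,-.02))]).astype(np.int32)
m=np.zeros(a.shape[:2],np.uint8);cv2.fillPoly(m,[poly],1);print('lid diff',np.abs(a-b).sum(2)[m>0].mean())
print(r.close_job())
E
```

```text
lid diff 9.891009852216749
the job is handed in; nothing more can be done
None
```

I packed all four slim jars, pressed the lid until its catches held it shut, swung the hasp flat over the staple, put the pin home, and handed the job in at about 62 s; the hand-in returned no verdict, so I don't know the judged result.

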